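# Prop the valve guard and shut the air valve

## Robot

A 6-joint arm with a two-finger parallel gripper is mounted at the origin on a cart in front of the work surface, level with it; the furniture and walls round the work are solid. World frame = base frame: x ahead of the robot, y to its left, z up, the work surface at z = 0. Lengths are in m, angles in rad, forces in N, time in s.
With the tool pointing down it reaches from about 0.25 to 0.775 m from the base axis. Payload 4 kg.
Tool frame: the origin (TCP) lies at the very end of the fingers, on their centre line; the grasp point (between the pads) lies 19 mm behind it; z points along the fingers, y is the direction in which the jaws open and shut (so a half turn about z gives the same grasp; the last joint's range is limited). The gripper opens to 85 mm and grips with 20 to 120 N. Pads are 22 mm wide; open, the fingers measure 114 mm over their backs; the gripper's body (76 mm by 85 mm) begins 54 mm behind the grasp point. The pads swing forward as they close: fully open they stand 13 mm farther back than shut.
Start: joints at [-1.37, 0.087, 1.371, -0, 1.684, -0.103], TCP at [0.165, -0.525, 0.231] pointing down, gripper open.
Joint ranges: [-3.1, 3.1], [-0.76, 2.03], [0.27, 2.55], [-1.08, 4.22], [0.17, 2.65], [-2.57, 2.57]. Speed limits (rad/s): [2.79, 2.79, 3.14, 3.14, 3.14, 3.14].

## Interface

Orientations are given as a unit quaternion [x, y, z, w].
In Python, from cell import r, optics gives the robot as it stands.
- The arm moves only by the tool arm_command, never from a script. Its argument "rows" is text: rows parted by semicolons, each of 7 numbers parted by spaces: the shift along the tool's x, y, z in mm, then the turn, a rotation vector about the tool's x, y, z in rad, then the closure, from 0 (fully open) to 1 (shut). In form: dx dy dz wx wy wz fingers; .... A call has 1 to 20 rows; each row is the pose to reach, as a shift and turn from the pose commanded when the call began, along the tool's axes at that moment; what a row does not reach only later rows make up. A row lasts 1/8 s, in which the tool goes at most 62.5 mm and 10.7 degrees, less where a joint would pass 70% of its speed; a pose out of reach is approached as far as the arm can. A call with a gripper value outside its range is refused whole. The fingers move at their own pace and stop on an object; the grip force is fixed at half the most. Time passes only in rows, so rows that repeat a pose let the fingers close. It gives the time, the measured TCP pose, the force and the opening at its end, in the units of the state.
- r.state(): the state, without advancing time (a new reading comes with each control period).
- optics.grab_frame(name): name is "scene" or "top" or "wrist"; returns a dict with "img" (420x560x3 uint8, red, green, blue), "K" (3x3 intrinsics, pixels), "extrinsics" (4x4, takes a point from camera to world coordinates); the wrist camera has in their place "tool_from_camera" (4x4, takes a point from camera to tool coordinates, whose origin is the TCP and whose axes are the flange's). Camera axes: x right, y down, z forward; pixel columns grow to the right and rows downward; lengths in m; the calibration is good to about 2 mm. A picture is of the moment at which its call begins: read the wrist's pose just before it. There is no depth.
- r.hand_in(): hands the job in, once; it reports no verdict.
The state is a dict: "time_s": time; "joints": joint angles; "joint_velocities": joint speeds; "joint_torque": joint torques, N m; "ee_pos": TCP position; "ee_rot": TCP orientation; "contact_force": force on the tool from outside, world axes, zero at the start; "wrist_torque": the same for the moment, N m; "grip_width": opening from 0.0 (shut) to 1.0 (fully open).
Only numpy, scipy, OpenCV 4.12 (cv2) and the standard library are available. Lean on these libraries where they do the work, as an engineer would, in place of code of your own. Each camera call takes 0.05 s, during which the arm holds its last target.

## Task

Shut off the air feed of the marbling tray: use the T-shaped wooden prop to raise the flip cover of the grey valve box and leave the prop standing on the box's top so that the cover stays open by itself. Then turn the bar knob under the cover clockwise until you feel it seat, and snug it up firmly but without forcing it, leaving it tight and the cover still propped. Handle the cover gently and leave the other things on the bench where they are.

Things in the scene. Friction and masses are not known exactly. Their poses are not given: they have to be found in the camera images.
- valve_box: Grey box fixed to the bench, 180 (x) x 220 (y) x 50 mm high with a flat top (the deck). Origin: centre of its underside; x from its front to its back, where the hinge is, y left, z up. The hinge axis runs along y at x=+70, z=94 mm on two 12 mm posts at y=+/-85 mm; between the posts it is open below the hinge. Knob axis at x=-26, y=-50 mm.
- cover: Flip cover: thin aluminium, 190 mm wide, sides turned down 14 mm, 100 g. Origin mid-width on the hinge axis, x from front edge to hinge. Its opening angle (turn about y from the box) is 0 when shut and level (underside 41 mm above the deck, open below its front edge) and grows as that edge rises, to a hard stop at 1.45. It has no catch: let go, it falls shut unless something props it. Near 1.3 there is room above the knob for a gripper.
- cover_edge (a point): Middle of the cover's front edge (a bead 6 mm thick), 118 mm from the hinge axis.
- prop_place (a point): On the deck, a good place for the origin of the prop, its x along the box's x: its foot then ends just short of the hinge and the cover's front edge leans on its post, 158 mm above the deck, at about 1.3, 100 mm clear of the knob's axis.
- cover_hinge (a point): Middle of the cover's hinge axis, 44 mm above the deck.
- valve_knob: Knob; origin on its axis at deck height, x along its bar. Its turn from the box's x axis, clockwise seen from above, starts at 0 to 0.4 and seats at an unknown 0.9 to 1.4. Turning freely takes 0.1 N m; once on the seat the torque grows by 3 N m per rad. Snug is 0.25 to 0.4 N m in all at the hand; over 0.5 is forced. It stays where it is left, but for springing back up to 0.1 rad.
- knob_grip (a point): On the knob's axis, 24 mm above the deck. The knob is a black disc 50 mm across and 7 mm high carrying an upright bar 46 mm long (along this point's x axis), 12 mm thick (y), its top 36 mm above the deck.
- valve_seat: The valve's seat with its rubber washer, hidden inside the box below the knob; origin on the knob's axis at deck height. It cannot be seen; its contact with the knob tells how tight the valve is. Where the knob meets it differs from time to time.
- prop: Loose wooden prop, an upside-down T, 140 to 220 g, standing on the bench: foot 66 (x) x 44 (y) x 12 mm high, in its middle a post 30 (x) x 26 (y) mm rising to 165 mm. Origin: centre of the foot's underside, z up. The foot sticks out 18 mm beyond the post to +x and -x: either end can be hooked under the cover's front edge to lift it.
- rinse_bottle: Bystander: lilac plastic bottle 62 mm across, 116 mm tall. Leave alone. Origin: centre of its underside.
- jar_small: Bystander: glass jar 58 mm across, 68 mm tall. Leave alone. Origin: centre of its underside.
- dropper_3: Bystander: brown dropper bottle 34 mm across, 92 mm tall. Leave alone. Origin: centre of its underside.
- ramekin: Bystander: white ramekin 67 mm across, 40 mm tall. Leave alone. Origin: centre of its underside.
- tape: Bystander: roll of tape lying flat, 100 mm across, 25 mm tall. Leave alone. Origin: centre of its underside.
- wood_block: Bystander: plain wooden block 45x75x30 mm. Leave alone; too low to serve as the prop. Origin: centre of its underside.
Things that resemble listed ones, but are neither listed nor needed, are in the scene too. Of the things shaped like the prop, the wooden one is meant.

How it is judged:
On the way, in this order (a step that is already met when the one before it is completed fails the run):
1. the prop stands on the box's deck, let go, and holds the cover open more than 1.0 rad (angle between cover's own z axis and vertical above 1 rad and contact force between prop and cover above 0.03 N and angle between prop's own z axis and vertical below 0.15 rad and z of prop in the frame of valve_box between 0.045 and 0.056 m and contact force between the fingers and prop below 0.02 N and contact force between the fingers and cover below 0.02 N), for 0.3 s.
2. with the cover still propped, the knob is turned clockwise and pressed at least 6 N against its seat (angle between cover's own z axis and vertical above 1 rad and contact force between prop and cover above 0.03 N and contact force between valve_knob and valve_seat above 6 N), for 0.1 s.
At the end, for the whole second after the job is handed in: The prop, released and at rest, stands upright (within 0.15 rad) on the deck of the box (origin 45 to 56 mm above the box's underside), touching the cover and holding it open more than 1.0 rad; the knob still presses on its seat with more than 1.5 N (all of step 1 and contact force between valve_knob and valve_seat above 1.5 N and linear speed of prop below 0.01 m/s).
It fails at once if the valve is forced: knob pressed on its seat with more than 20 N (over about 0.5 N m at the hand) (contact force between valve_knob and valve_seat above 20 N).
It fails at once if the cover is pushed or struck with more than 20 N (contact force between any of the arm, the fingers, prop and cover above 20 N).
It fails at once if a bystander is moved more than 20 mm (distance of any of rinse_bottle, jar_small, dropper_3, ramekin, tape, wood_block from where it was at the start of the episode above 0.02 m).
It also fails if it takes over 72 s, if anything falls off the work surface, if the arm or the gripper's body presses on something with over 40 N, if the wrist force passes 120 N, or if a joint passes its speed limit or range.

## Working session

There is one attempt and no reset: what is moved stays moved. The work goes in short steps, Python scripts to look and compute and a tool call to move; the robot and the scene stay as the last step left them, time stands still between calls to the robot, and variables do not carry over. Pictures are saved under pics/ and viewed, and the job is handed in when it is done.

Besides the shell and the picture viewer there is one more tool, called after "Request:" by a JSON object that holds its "api" and its "payload", one argument or row to a line. arm_command: Moves the arm, as the interface text tells. Its arguments: {"type":"object","properties":{"rows":{"type":"string"}},"required":["rows"]}

```bash
ls; mkdir -p pics; python3 - <<'E'
from cell import r, optics
import cv2
s=r.state(); print({k:(v if not hasattr(v,'__len__') else [round(float(x),4) for x in v]) for k,v in s.items()})
for n in ("scene","top","wrist"):
    f=optics.grab_frame(n); cv2.imwrite(f"pics/{n}0.png",f["img"][:,:,::-1]); print(n,f["K"],f.get("extrinsics",f.get("tool_from_camera")))
E
```

```text
pics
{'time_s': 0.0, 'joints': [-1.3701, 0.088, 1.3723, -0.0, 1.6836, -0.1031], 'joint_velocities': [0.0003, 0.0006, 0.0003, 0.0011, 0.0004, -0.0002], 'joint_torque': [-0.0003, -35.1868, -31.3269, -0.0001, 0.0109, 0.0], 'ee_pos': [0.1644, -0.5243, 0.2301], 'ee_rot': [0.9885, 0.1513, -0.0001, -0.0011], 'contact_force': [-0.2461, -0.562, 0.5133], 'wrist_torque': [0.011, -0.0606, 0.0189], 'grip_width': 1.0030528415910405}
scene [[528.02984416   0.         279.32283825]
 [  0.         528.02984416 211.16061865]
 [  0.           0.           1.        ]] [[ 0.64478896 -0.43595801  0.62784378 -0.45665953]
 [-0.76408854 -0.3895439   0.51422199 -0.81559721]
 [ 0.02039352 -0.8112929  -0.58428412  1.01146205]
 [ 0.          0.          0.          1.        ]]
top [[476.81664143   0.         283.8828488 ]
 [  0.         476.81664143 206.47359566]
 [  0.           0.           1.        ]] [[-0.01152484 -0.99349882  0.11325758  0.39647188]
 [-0.99992518  0.01098622 -0.00537876  0.00678995]
 [ 0.00409952 -0.11331109 -0.9935511   1.22853941]
 [ 0.          0.          0.          1.        ]]
wrist [[289.51541986   0.         282.33833714]
 [  0.         289.51541986 205.29041945]
 [  0.           0.           1.        ]] [[-9.09285212e-04 -9.59269551e-01 -2.82490886e-01  7.21006245e-02]
 [ 9.99999210e-01 -1.11730037e-03  5.75267177e-04  3.35873956e-04]
 [-8.67463460e-04 -2.82490140e-01  9.59269810e-01 -1.42775238e-01]
 [ 0.00000000e+00  0.00000000e+00  0.00000000e+00  1.00000000e+00]]
```

View pics/scene0.png

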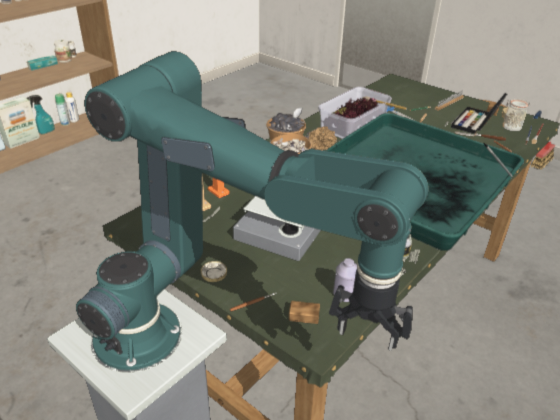

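View pics/top0.png

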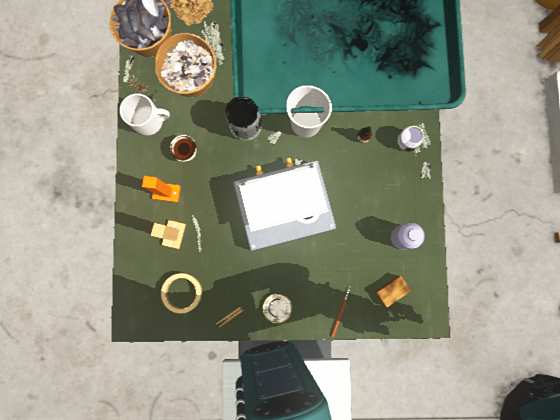

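View pics/wrist0.png

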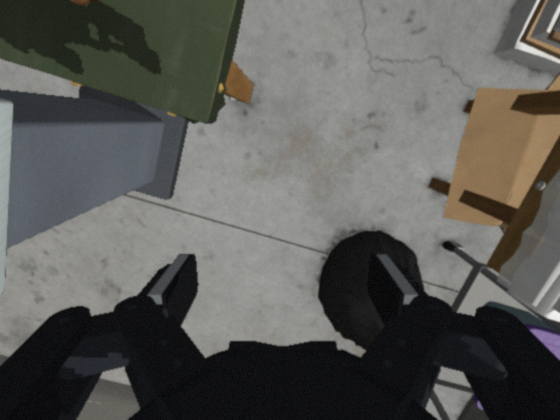

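```bash
python3 - <<'E'
import cv2
im=cv2.imread("pics/top0.png")
cv2.imwrite("pics/t_box.png",cv2.resize(im[145:260,225:345],None,fx=5,fy=5,interpolation=cv2.INTER_CUBIC))
cv2.imwrite("pics/t_prop.png",cv2.resize(im[165:265,130:220],None,fx=6,fy=6,interpolation=cv2.INTER_CUBIC))
E
```

```text
(no output)
```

View pics/t_box.png

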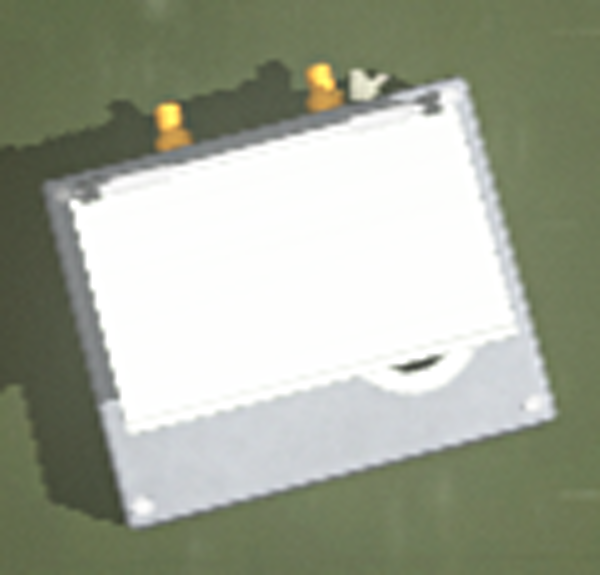

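View pics/t_prop.png

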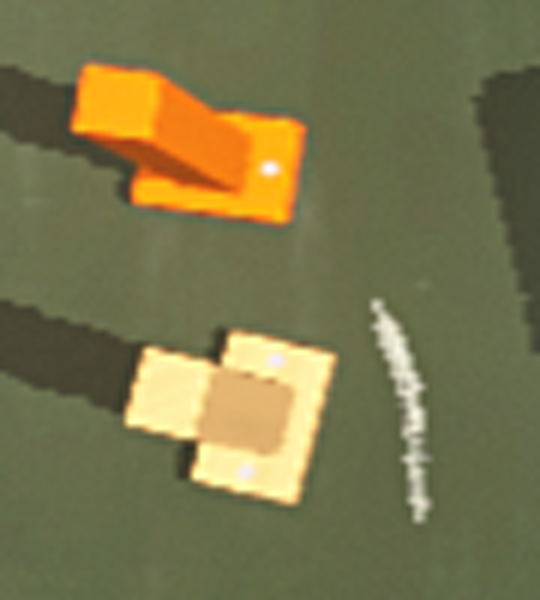

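```bash
cat > h.py <<'E'
import numpy as np, cv2
from scipy.optimize import least_squares
from scipy.spatial.transform import Rotation as R
KT=np.array([[476.81664143,0,283.8828488],[0,476.81664143,206.47359566],[0,0,1]])
ET=np.array([[-0.01152484,-0.99349882,0.11325758,0.39647188],[-0.99992518,0.01098622,-0.00537876,0.00678995],[0.00409952,-0.11331109,-0.9935511,1.22853941],[0,0,0,1]])
def proj(P,K=KT,E=ET):
    q=(np.asarray(P,float)-E[:3,3])@E[:3,:3]; q=q@K.T; return q[:,:2]/q[:,2:]
def ray(px,z,K=KT,E=ET):
    d=E[:3,:3]@np.linalg.inv(K)@[px[0],px[1],1]; return E[:3,3]+d*(z-E[2,3])/d[2]
def place(p,P):
    P=np.asarray(P,float); c,s=np.cos(p[2]),np.sin(p[2])
    return np.c_[p[0]+c*P[:,0]-s*P[:,1],p[1]+s*P[:,0]+c*P[:,1],P[:,2]]
def fit(P,px,g,K=KT,E=ET):
    o=least_squares(lambda p:(proj(place(p,P),K,E)-px).ravel(),g); return o.x,np.sqrt((o.fun**2).mean())
E
python3 - <<'E'
from h import *
c=lambda a,s,o:np.array(a)/s+o
b=c([(45,185),(465,80),(555,415),(130,525)],5,[225,145])-.1
P=[(.09,.11,.05),(.09,-.11,.05),(-.09,-.11,.05),(-.09,.11,.05)]
p,e=fit(P,b,[.4,0,0]);print('box',p,e)
print('knob',place(p,[(-.026,-.05,.074)]),'place hinge',place(p,[(.07,0,.094)]))
# cover edge corners z=.094ish at x=70-118=-48
print(proj(place(p,[(-.048,.095,.094),(-.048,-.095,.094)]))*5-[1125,725])
f=c([(230,330),(337,352),(298,503),(192,478),(145,345),(213,360),(197,440),(125,425)],6,[130,165])-.08
P=[(.033,.022,.012),(.033,-.022,.012),(-.033,-.022,.012),(-.033,.022,.012),(.015,.013,.165),(.015,-.013,.165),(-.015,-.013,.165),(-.015,.013,.165)]
q,e=fit(P,f,[.3,.2,-.2]);print('prop',q,e)
for n,px,z in [('bottle',(409,235),.116),('block',(394,291),.03),('jar',(277,307),.068),('tape',(181,294),.025),('dropper',(364,134),.09),('black',(243,113),.1)]: print(n,ray(px,z))
E
```

```text
box [ 0.53497066 -0.00168049  0.23996366] 0.8658718548842351
knob [[ 0.52159902 -0.05642717  0.074     ]] place hinge [[0.60296493 0.01495622 0.094     ]]
[[130.85655382 434.49742036]
 [516.31066106 335.8218926 ]]
prop [ 0.46724177  0.28149362 -0.22870214] 0.326586080744728
bottle [ 0.45302617 -0.2905942   0.116     ]
block [ 0.31892314 -0.27057516  0.03      ]
jar [0.28693783 0.0197599  0.068     ]
tape [0.31748775 0.25857604 0.025     ]
dropper [ 0.70259965 -0.19750062  0.09      ]
black [0.75535994 0.09761572 0.1       ]
```

```bash
cat >> h.py <<'E'
def row(s,pos,yaw,tilt=0):
    """row to reach tool-down pose with tool x at yaw (world). tilt: about tool y"""
    T=R.from_quat(s["ee_rot"]); d=T.inv().apply(np.array(pos)-s["ee_pos"])*1000
    G=R.from_euler('z',yaw)*R.from_rotvec([np.pi,0,0])*R.from_rotvec([0,tilt,0])
    w=(T.inv()*G).as_rotvec(); return np.round(d,1),np.round(w,4)
def show():
    from cell import r
    s=r.state(); T=R.from_quat(s["ee_rot"]).as_matrix()
    print('t',round(s["time_s"],2),'pos',np.round(s["ee_pos"],4),'yaw',round(np.arctan2(T[1,0],T[0,0]),4),'z',np.round(T[:,2],3),'F',np.round(s["contact_force"],2),'M',np.round(s["wrist_torque"],3),'g',round(s["grip_width"],3),'j',np.round(s["joints"],2)); return s
def snap(name,fn):
    from cell import r,optics
    s=r.state(); f=optics.grab_frame(name); cv2.imwrite("pics/"+fn,f["img"][:,:,::-1])
    if name=="wrist":
        E=np.eye(4);E[:3,:3]=R.from_quat(s["ee_rot"]).as_matrix();E[:3,3]=s["ee_pos"];E=E@f["tool_from_camera"]
    else: E=f["extrinsics"]
    np.savez("pics/"+fn[:-4]+".npz",K=f["K"],E=E); return f["K"],E
E
python3 - <<'E'
from h import *
s=show(); print(row(s,(.464,.282,.28),2.913))
for n,px in [('orange top',(149,182)),]: print(n,ray(px,.165))
E
```

```text
t 0.15 pos [ 0.1645 -0.5244  0.2304] yaw 0.3038 z [-0.     0.002 -1.   ] F [-0.05 -0.39  0.35] M [0.057 0.022 0.012] g 0.999 j [-1.37  0.09  1.37  0.    1.68 -0.1 ]
(array([ 527.1, -680. ,  -48.4]), array([-4.0000e-04, -2.3000e-03, -2.6092e+00]))
orange top [0.57662721 0.3046107  0.165     ]
```

Request:
{"api": "arm_command", "payload": {
  "rows": "0 0 -48 0 0 0 0; 263 -340 -48 0 0 -1.3 0; 263 -340 -48 0 0 -1.3 0; 263 -340 -48 0 0 -1.3 0; 263 -340 -48 0 0 -1.3 0; 263 -340 -48 0 0 -1.3 0; 263 -340 -48 0 0 -1.3 0; 527 -680 -48 0 0 -2.609 0; 527 -680 -48 0 0 -2.609 0; 527 -680 -48 0 0 -2.609 0; 527 -680 -48 0 0 -2.609 0; 527 -680 -48 0 0 -2.609 0; 527 -680 -48 0 0 -2.609 0; 527 -680 -48 0 0 -2.609 0; 527 -680 -48 0 0 -2.609 0; 527 -680 -48 0 0 -2.609 0"
}}

```text
time_s: 2.15
ee_pos: [0.4639, 0.2842, 0.277]
ee_rot: [0.112, 0.994, -0.001, -0.002]
contact_force: [0.1, -0.1, 0.0]
grip_width: 0.996
```

```bash
python3 - <<'E'
from h import *
s=show(); snap("wrist","w1.png");snap("top","top1.png")
E
```

```text
t 2.15 pos [0.4639 0.2842 0.277 ] yaw 2.9169 z [-0.003 -0.001 -1.   ] F [ 0.07 -0.11  0.04] M [-0.01  -0.054  0.014] g 0.996 j [ 0.45  0.07  1.3   0.    1.78 -0.9 ]
```

View pics/w1.png

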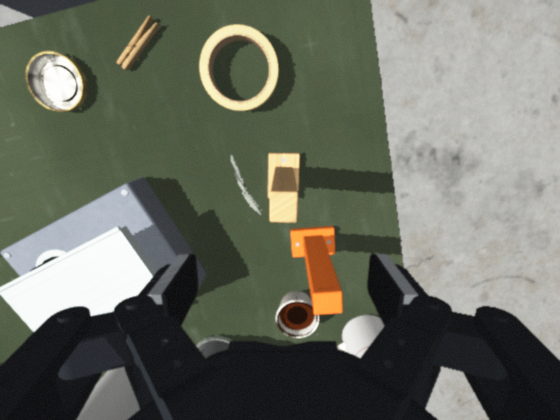

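View pics/top1.png

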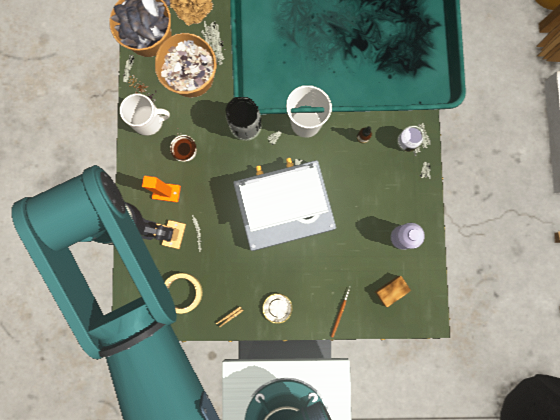

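```bash
python3 - <<'E'
from h import *
im=cv2.imread("pics/w1.png");z=np.load("pics/w1.npz")
q=[ 0.46724177,0.28149362,-0.22870214]
P=[(.033,.022,.012),(.033,-.022,.012),(-.033,-.022,.012),(-.033,.022,.012),(.015,.013,.165),(.015,-.013,.165),(-.015,-.013,.165),(-.015,.013,.165)]
u=proj(place(q,P),z["K"],z["E"]);print(u)
x0,y0=230,130
c=cv2.resize(im[y0:y0+110,x0:x0+110],None,fx=5,fy=5,interpolation=cv2.INTER_CUBIC)
for a in u: cv2.circle(c,tuple(int(v) for v in ((a-[x0,y0])*5+2.5)),3,(0,0,255),-1)
cv2.imwrite("pics/w1c.png",c)
E
```

```text
[[296.74547052 197.93532173]
 [266.55384803 197.82420123]
 [265.97769042 152.02022919]
 [297.5539736  152.12834607]
 [294.83381683 221.22424724]
 [266.9561873  221.11800677]
 [266.56525187 189.75962334]
 [295.33908378 189.86422603]]
```

View pics/w1c.png

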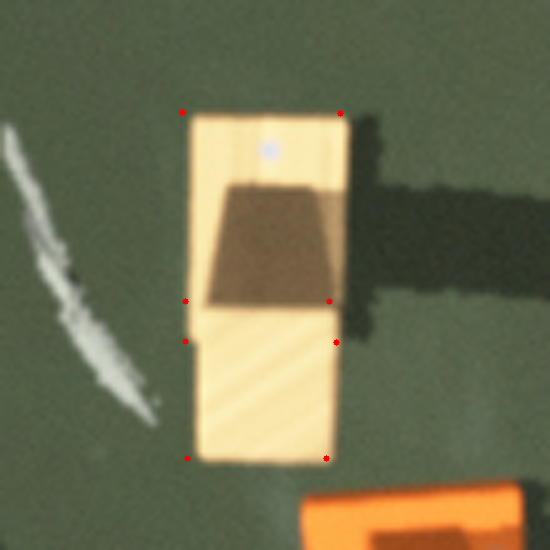

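```bash
python3 - <<'E'
from h import *
z=np.load("pics/w1.npz")
P=[(-.033,-.022,.012),(-.033,.022,.012),(.015,.013,.165),(.015,-.013,.165),(-.015,-.013,.165),(-.015,.013,.165)]
px=np.array([(189,115),(350,115),(334,462),(196,460),(206,305),(338,307)])/5+[229.5,129.5]
q,e=fit(P,px,[.467,.281,-.23],z["K"],z["E"]);print(q,e)
s=show()
g=place(q,[(-.003,0,.12)])[0]; print(row(s,g,q[2]+np.pi))
E
```

```text
[ 0.4683463   0.28332279 -0.24538197] 0.575107505602023
t 2.25 pos [0.4637 0.2816 0.2785] yaw 2.9124 z [-0.002 -0.001 -1.   ] F [-0.53 -0.58 -0.43] M [-0.003 -0.034 -0.017] g 1.0 j [ 0.44  0.07  1.3  -0.    1.78 -0.9 ]
(array([ -1.3,   3.1, 158.5]), array([-0.0018, -0.0012,  0.0162]))
```

Request:
{"api": "arm_command", "payload": {
  "rows": "-1 1 60 0 0 0.01 0; -1 1 110 0 0 0.01 0; -1 1 140 0 0 0.01 0; -1 1 158 0 0 0.01 0; -1 1 158 0 0 0.01 0; -1 1 158 0 0 0.01 0"
}}

```text
time_s: 3.0
ee_pos: [0.4663, 0.2826, 0.1234]
ee_rot: [0.119, 0.993, 0.001, 0.002]
contact_force: [0.1, 0.3, 0.6]
grip_width: 1.001
```

```bash
python3 - <<'E'
from h import *
s=show(); snap("wrist","w2.png")
E
```

```text
t 3.0 pos [0.4663 0.2826 0.1234] yaw 2.9021 z [ 0.003  0.001 -1.   ] F [0.06 0.26 0.64] M [ 0.027 -0.03  -0.039] g 1.001 j [ 0.44  0.12  1.55 -0.    1.47 -0.89]
```

View pics/w2.png

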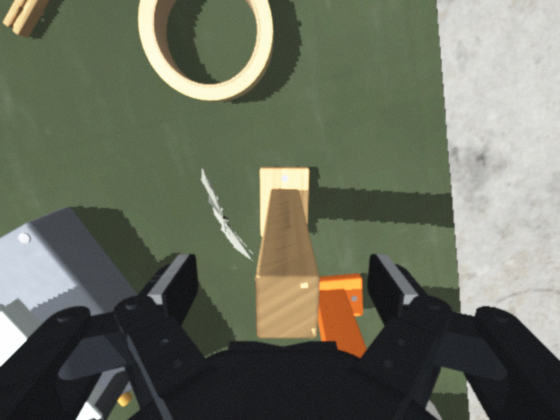

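Request:
{"api": "arm_command", "payload": {
  "rows": "0 0 0 0 0 0 0.5; 0 0 0 0 0 0 0.6; 0 0 0 0 0 0 1; 0 0 0 0 0 0 1; 0 0 0 0 0 0 1; 0 0 0 0 0 0 1; 0 0 0 0 0 0 1; 0 0 0 0 0 0 1"
}}

```text
time_s: 4.05
ee_pos: [0.4653, 0.2827, 0.1215]
ee_rot: [0.119, 0.993, 0.0, 0.0]
contact_force: [0.8, 2.4, 1.8]
grip_width: 0.297
```

```bash
python3 - <<'E'
from h import *
s=show(); snap("wrist","w3.png")
E
```

```text
t 4.05 pos [0.4653 0.2827 0.1215] yaw 2.9029 z [ 0.001  0.001 -1.   ] F [0.75 2.4  1.76] M [ 0.364 -0.089  0.016] g 0.297 j [ 0.44  0.12  1.55  0.    1.47 -0.89]
```

View pics/w3.png

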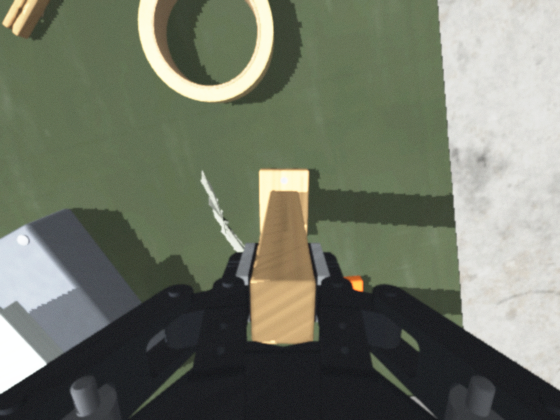

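```bash
python3 - <<'E'
from h import *
im=cv2.imread("pics/w3.png");z=np.load("pics/w3.npz")
P=[(-.033,-.022,.012),(-.033,.022,.012),(.015,.013,.165),(.015,-.013,.165),(-.015,-.013,.165),(-.015,.013,.165)]
px=np.array([(260,169.5),(308.5,169.5),(313.5,343),(254,344),(252.5,282),(316,281)])
q,e=fit(P,px,[.467,.281,-.23],z["K"],z["E"]);print(q,e)
u=proj(place(q,P),z["K"],z["E"])
x0,y0=220,150
c=cv2.resize(im[y0:y0+200,x0:x0+130],None,fx=3,fy=3,interpolation=cv2.INTER_CUBIC)
for a in u: cv2.circle(c,tuple(int(v) for v in ((a-[x0,y0])*3+1.5)),2,(0,0,255),-1)
cv2.imwrite("pics/w3c.png",c)
E
```

```text
[ 0.46864929  0.28229256 -0.24369974] 1.2366475257420575
```

View pics/w3c.png

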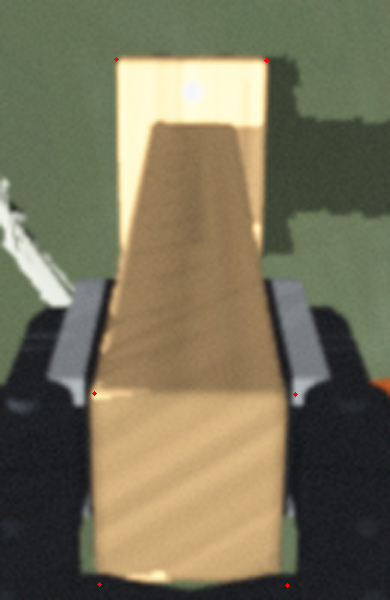

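Request:
{"api": "arm_command", "payload": {
  "rows": "0 0 -20 0 0 0 1; 0 0 -70 0 0 0 1; 0 0 -120 0 0 0 1; 0 0 -130 0 0 0 1; 0 0 -130 0 0 0 1"
}}

```text
time_s: 4.72
ee_pos: [0.465, 0.2821, 0.2505]
ee_rot: [0.119, 0.993, -0.001, -0.0]
contact_force: [-0.5, -1.0, -2.5]
grip_width: 0.299
```

```bash
python3 - <<'E'
from h import *
s=show(); K,E=snap("scene","s4.png");K,E=snap("top","t4.png");snap("wrist","w4.png")
im=cv2.imread("pics/s4.png");cv2.imwrite("pics/s4c.png",cv2.resize(im[150:290,200:400],None,fx=4,fy=4,interpolation=cv2.INTER_CUBIC))
im=cv2.imread("pics/t4.png");cv2.imwrite("pics/t4c.png",cv2.resize(im[145:260,225:345],None,fx=5,fy=5,interpolation=cv2.INTER_CUBIC))
E
```

```text
t 4.72 pos [0.465  0.2821 0.2505] yaw 2.9026 z [-0.001 -0.001 -1.   ] F [-0.46 -1.02 -2.51] M [ 0.004  0.043 -0.045] g 0.299 j [ 0.44  0.07  1.35 -0.    1.72 -0.89]
```

View pics/s4c.png

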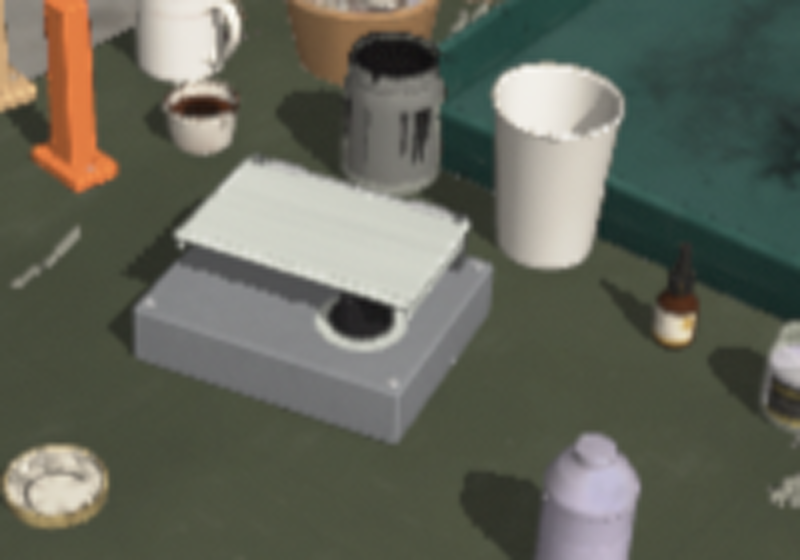

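View pics/w4.png

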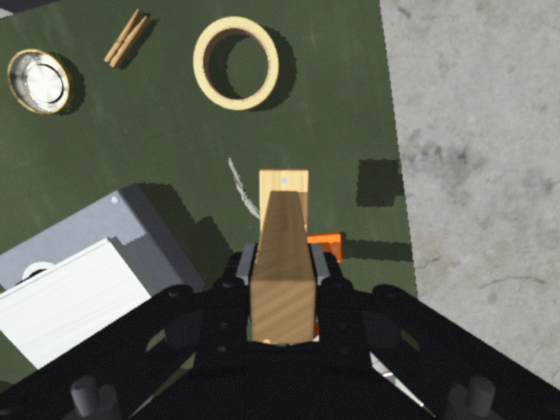

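```bash
python3 - <<'E'
from h import *
zs=np.load("pics/s4.npz");zw=np.load("pics/w4.npz")
FL,FR,BR,BL=(-.09,.11,.05),(-.09,-.11,.05),(.09,-.11,.05),(.09,.11,.05)
Ps=np.array([FL,FR,BR,(-.09,.11,0),(-.09,-.11,0)]); ps=np.array([(136,311),(398,391),(492,265),(136,358),(396,442)])/4+[199.6,149.6]
Pt=np.array([BL,BR,FR,FL]); pt=np.array([(45,185),(465,80),(555,415),(130,525)])/5+[224.9,144.9]
rs=lambda p:(proj(place(p,Ps),zs["K"],zs["E"])-ps)
rt=lambda p:(proj(place(p,Pt))-pt)
for n,f in (('s',lambda p:rs(p).ravel()),('t',lambda p:rt(p).ravel()),('both',lambda p:np.r_[rs(p).ravel(),rt(p).ravel()])):
    o=least_squares(f,[.53,0,.24]);print(n,o.x,np.round(rs(o.x).ravel(),1),np.round(rt(o.x).ravel(),1))
p=o.x
u=proj(place(p,[FL]),zw["K"],zw["E"]);print(u)
im=cv2.imread("pics/w4.png")
c=cv2.resize(im[160:300,0:220],None,fx=3.5,fy=3.5,interpolation=cv2.INTER_CUBIC)
cv2.circle(c,tuple(int(v) for v in ((u[0]-[0,160])*3.5)),2,(0,0,255),-1)
u=proj(place(p,[(-.048,.095,.094)]),zw["K"],zw["E"])
cv2.circle(c,tuple(int(v) for v in ((u[0]-[0,160])*3.5)),2,(0,0,255),-1)
cv2.imwrite("pics/w4c.png",c)
E
```

```text
s [0.53866864 0.00098469 0.24941841] [-1.1 -1.1  0.6  0.5  0.8 -1.1 -0.6  0.2  0.3  1. ] [-2.  -1.8 -1.3 -3.  -0.  -1.1 -1.  -0.1]
t [ 0.53497066 -0.00168049  0.23996367] [-1.4 -0.5  0.1  1.6  0.9 -0.  -0.9  0.8 -0.2  2.2] [-0.7 -0.9  0.2 -1.3  0.9  0.9 -0.4  1.1]
both [ 0.5360772  -0.00116495  0.24309871] [-1.3 -0.6  0.3  1.3  0.9 -0.3 -0.7  0.7  0.1  1.9] [-1.  -1.1 -0.1 -1.8  0.7  0.3 -0.4  0.8]
[[116.16432613 187.51301489]]
```

View pics/w4c.png

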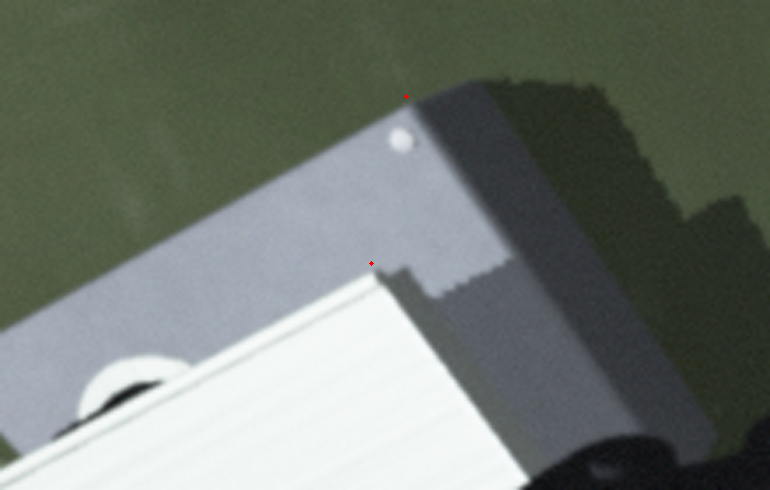

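View pics/t4c.png

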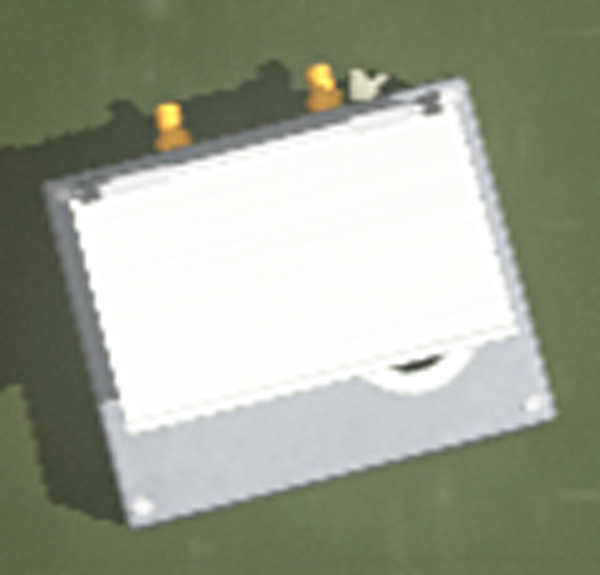

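```bash
cat >> h.py <<'E'
BOX=[.5375,-.0005,.245]
def tcp_for_prop(xb,yb,base): return place(BOX,[(xb-.0035,yb,base+.1215)])[0]
def box_of(p):
    d=np.array(p)-[BOX[0],BOX[1],0]; c,s=np.cos(BOX[2]),np.sin(BOX[2]); return np.array([c*d[0]+s*d[1],-s*d[0]+c*d[1],d[2]])
def prop_now(s): b=box_of(s["ee_pos"]); return np.round((b+[.0035,0,-.1215])*1000,1)
E
python3 - <<'E'
from h import *
s=show();print(row(s,tcp_for_prop(-.110,.039,.129),BOX[2]+np.pi))
print(prop_now(s))
E
```

```text
t 4.88 pos [0.4641 0.2818 0.2481] yaw 2.9027 z [-0.005 -0.003 -1.   ] F [ 0.09 -0.24 -2.52] M [-0.047  0.06  -0.011] g 0.297 j [ 0.44  0.07  1.35 -0.    1.72 -0.89]
(array([ -19.5, -275.2,   -1.4]), array([-0.0027, -0.0052, -0.4839]))
[  0.8 291.7 126.6]
```

Request:
{"api": "arm_command", "payload": {
  "rows": "-4 -40 0 0 0 -0.05 1; -8 -95 0 0 0 -0.15 1; -11 -150 0 0 0 -0.25 1; -15 -205 0 0 0 -0.35 1; -18 -250 0 0 0 -0.44 1; -20 -275 0 0 0 -0.484 1; -20 -275 0 0 0 -0.484 1; -20 -275 0 0 0 -0.484 1; -20 -275 0 0 0 -0.484 1"
}}

```text
time_s: 6.0
ee_pos: [0.4195, 0.0114, 0.2507]
ee_rot: [-0.123, 0.992, 0.0, -0.001]
contact_force: [0.6, -0.2, -0.9]
grip_width: 0.298
```

```bash
python3 - <<'E'
from h import *
s=show();print(row(s,tcp_for_prop(-.110,.039,.062),BOX[2]+np.pi))
print(prop_now(s)); snap("top","t5.png");snap("wrist","w5.png");s=show();print(prop_now(s))
im=cv2.imread("pics/t5.png");cv2.imwrite("pics/t5c.png",cv2.resize(im[125:275,205:355],None,fx=4,fy=4,interpolation=cv2.INTER_CUBIC))
E
```

```text
t 6.0 pos [0.4195 0.0114 0.2507] yaw -2.895 z [-0.001  0.    -1.   ] F [ 0.63 -0.16 -0.86] M [ 0.023  0.022 -0.024] g 0.298 j [-0.11 -0.21  1.61  0.    1.74 -1.93]
(array([ 1.9, -1.3, 67.2]), array([ 0.0007, -0.001 ,  0.0016]))
[-108.1   40.2  129.2]
t 6.1 pos [0.4196 0.0114 0.2511] yaw -2.8948 z [-0.  0. -1.] F [-0.06 -0.15 -1.12] M [0.021 0.023 0.022] g 0.297 j [-0.11 -0.21  1.61  0.    1.74 -1.93]
[-108.    40.1  129.6]
```

View pics/t5c.png

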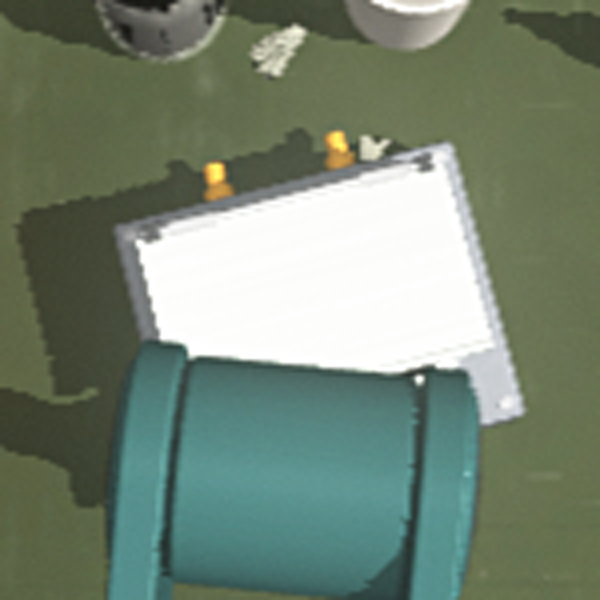

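View pics/w5.png

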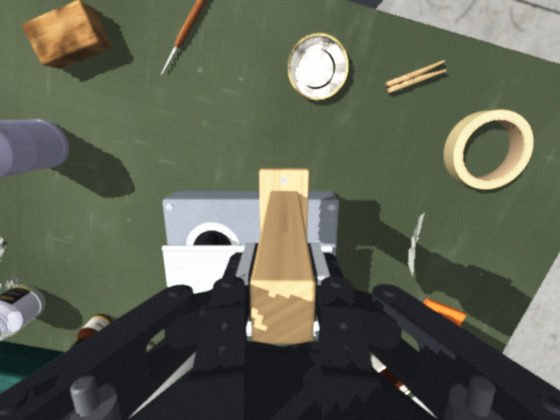

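```bash
python3 - <<'E'
from h import *
im=cv2.imread("pics/w5.png");zw=np.load("pics/w5.npz")
x0,y0=150,170
c=cv2.resize(im[y0:y0+110,x0:x0+200],None,fx=4,fy=4,interpolation=cv2.INTER_CUBIC)
for q in [(-.09,.11,.05),(-.09,-.11,.05),(-.051,-.095,.094),(-.09,0,0)]:
    u=proj(place(BOX,[q]),zw["K"],zw["E"]);print(u)
    cv2.circle(c,tuple(int(v) for v in ((u[0]-[x0,y0])*4+2)),2,(0,0,255),-1)
cv2.imwrite("pics/w5c.png",c)
E
```

```text
[[339.62772019 199.00561434]]
[[160.73644448 198.84630441]]
[[162.37854015 242.65268651]]
[[254.01110496 189.56654883]]
```

View pics/w5c.png

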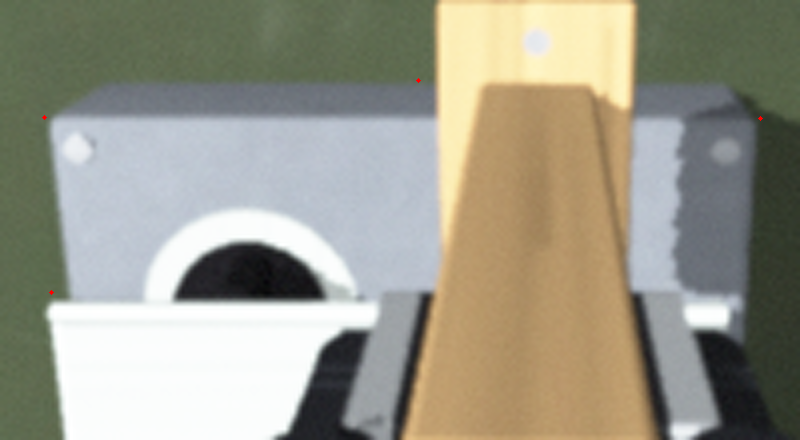

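Request:
{"api": "arm_command", "payload": {
  "rows": "0 0 30 0 0 0 1; 0 0 55 0 0 0 1; 0 0 67 0 0 0 1; 0 0 67 0 0 0 1; 0 0 67 0 0 0 1; -12 0 67 0 0 0 1; -25 0 67 0 0 0 1; -34 0 67 0 0 0 1; -34 0 67 0 0 0 1; -34 0 67 0 0 0 1"
}}

```text
time_s: 7.35
ee_pos: [0.4524, 0.0188, 0.1841]
ee_rot: [-0.122, 0.992, -0.0, -0.0]
contact_force: [0.1, 0.5, -1.2]
grip_width: 0.297
```

```bash
python3 - <<'E'
from h import *
s=show();print(prop_now(s)); snap("scene","s6.png");snap("wrist","w6.png");s=show()
im=cv2.imread("pics/s6.png");cv2.imwrite("pics/s6c.png",cv2.resize(im[100:300,200:400],None,fx=3,fy=3,interpolation=cv2.INTER_CUBIC))
E
```

```text
t 7.35 pos [0.4524 0.0188 0.1841] yaw -2.8963 z [-0.001 -0.    -1.   ] F [ 0.14  0.55 -1.23] M [-0.021  0.029  0.029] g 0.297 j [-0.08 -0.12  1.67 -0.    1.59 -1.9 ]
[-74.4  39.3  62.6]
t 7.45 pos [0.4523 0.0187 0.1842] yaw -2.8965 z [-0. -0. -1.] F [ 0.51 -0.31 -1.86] M [-0.05  -0.002  0.033] g 0.293 j [-0.08 -0.12  1.67 -0.    1.59 -1.9 ]
```

View pics/s6c.png

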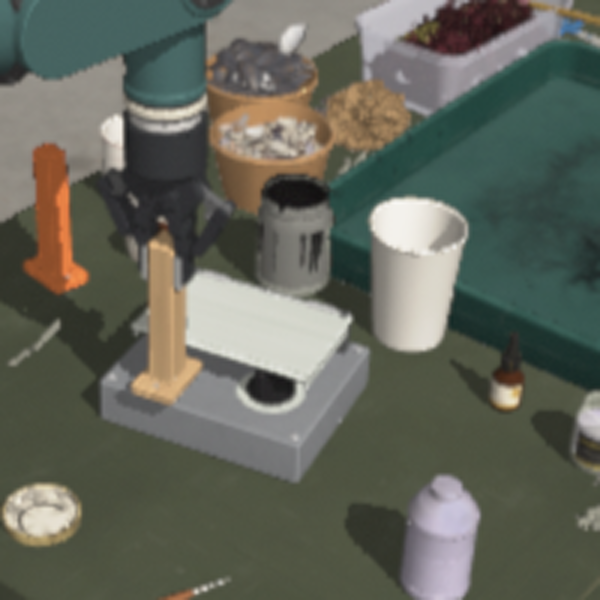

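View pics/w6.png

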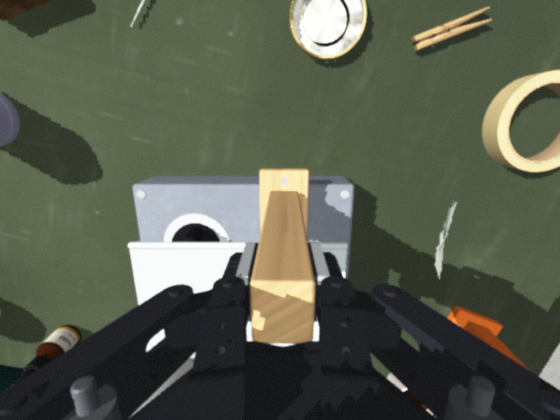

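Request:
{"api": "arm_command", "payload": {
  "rows": "-3 0 0 0 0 0 1; -3 0 -8 0 0 0 1; -3 0 -13 0 0 0 1; -3 0 -17 0 0 0 1; -3 0 -22 0 0 0 1; -3 0 -28 0 0 0 1; -4 0 -33 0 0 0 1; -5 0 -38 0 0 0 1; -5 0 -38 0 0 0 1"
}}

```text
time_s: 8.57
ee_pos: [0.4577, 0.02, 0.2228]
ee_rot: [-0.122, 0.992, -0.0, 0.0]
contact_force: [0.9, -0.1, -1.3]
grip_width: 0.296
```

```bash
python3 - <<'E'
from h import *
s=show();print(prop_now(s)); snap("scene","s7.png")
im=cv2.imread("pics/s7.png");cv2.imwrite("pics/s7c.png",cv2.resize(im[100:300,200:400],None,fx=3,fy=3,interpolation=cv2.INTER_CUBIC))
E
```

```text
t 8.57 pos [0.4577 0.02   0.2228] yaw -2.8963 z [ 0.001 -0.    -1.   ] F [ 0.91 -0.09 -1.31] M [-0.049 -0.006 -0.005] g 0.296 j [-0.08 -0.12  1.59 -0.    1.67 -1.9 ]
[-68.9  39.2 101.3]
```

View pics/s7c.png

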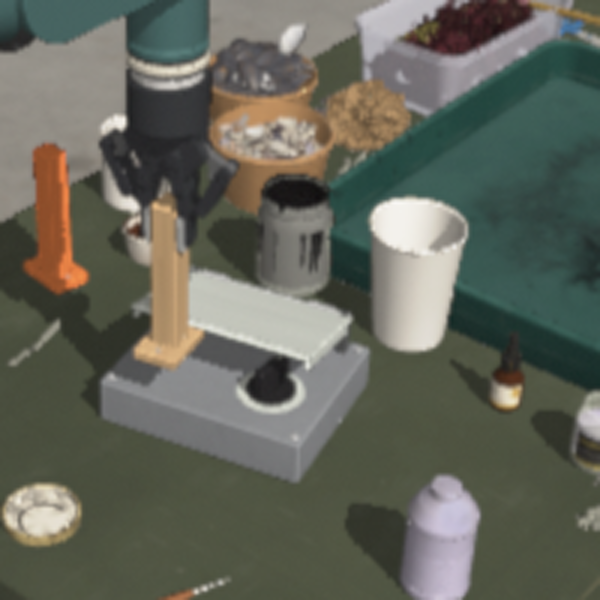

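Request:
{"api": "arm_command", "payload": {
  "rows": "-1 0 -5 0 0 0 1; -2 0 -11 0 0 0 1; -5 0 -21 0 0 0 1; -10 0 -31 0 0 0 1; -15 0 -40 0 0 0 1; -21 0 -49 0 0 0 1; -28 0 -57 0 0 0 1; -36 0 -64 0 0 0 1; -45 0 -71 0 0 0 1; -45 0 -71 0 0 0 1"
}}

```text
time_s: 9.88
ee_pos: [0.5019, 0.031, 0.2938]
ee_rot: [-0.122, 0.992, -0.0, 0.0]
contact_force: [-0.8, -0.5, -0.5]
grip_width: 0.299
```

```bash
python3 - <<'E'
from h import *
s=show();print(prop_now(s)); snap("scene","s8.png")
im=cv2.imread("pics/s8.png");cv2.imwrite("pics/s8c.png",cv2.resize(im[100:300,200:400],None,fx=3,fy=3,interpolation=cv2.INTER_CUBIC))
E
```

```text
t 9.88 pos [0.5019 0.031  0.2938] yaw -2.8961 z [ 0.001 -0.    -1.   ] F [-0.79 -0.54 -0.51] M [-0.076  0.116 -0.018] g 0.299 j [-0.05 -0.02  1.36 -0.    1.8  -1.87]
[-23.3  39.2 172.3]
```

View pics/s8c.png

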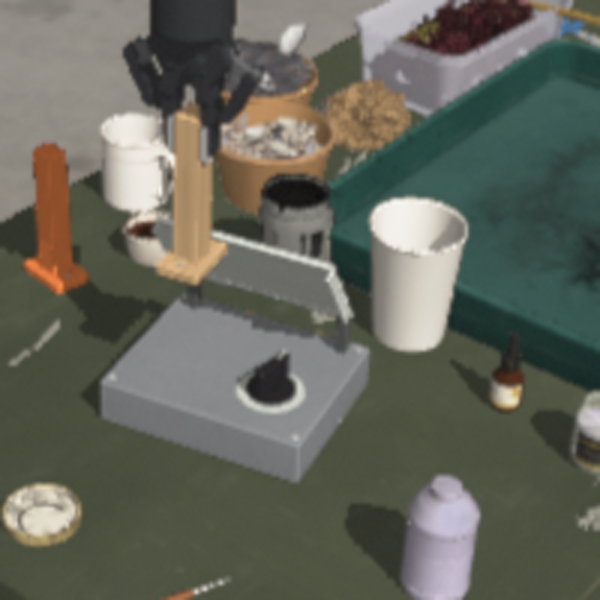

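Request:
{"api": "arm_command", "payload": {
  "rows": "-7 0 -4 0 0 0 1; -14 0 -8 0 0 0 1; -21 0 -10 0 0 0 1; -26 0 -10.5 0 0 0 1; -30 0 -10.5 0 0 0 1; -34 0 -7 0 0 0 1; -38 0 -2 0 0 0 1; -40 0 5 0 0 0 1; -42 0 17 0 0 0 1; -43 0 29 0 0 0 1; -43 0 29 0 0 0 1"
}}

```text
time_s: 11.3
ee_pos: [0.5419, 0.0414, 0.2621]
ee_rot: [-0.122, 0.992, 0.0, -0.002]
contact_force: [-0.4, 0.2, -2.3]
grip_width: 0.299
```

```bash
python3 - <<'E'
from h import *
s=show();print(prop_now(s)); snap("scene","s9.png")
im=cv2.imread("pics/s9.png");cv2.imwrite("pics/s9c.png",cv2.resize(im[100:300,200:400],None,fx=3,fy=3,interpolation=cv2.INTER_CUBIC))
E
```

```text
t 11.3 pos [0.5419 0.0414 0.2621] yaw -2.8964 z [-0.004  0.    -1.   ] F [-0.45  0.2  -2.26] M [-0.001  0.115  0.008] g 0.299 j [-0.03  0.07  1.33 -0.    1.75 -1.84]
[ 18.   39.5 140.6]
```

View pics/s9c.png

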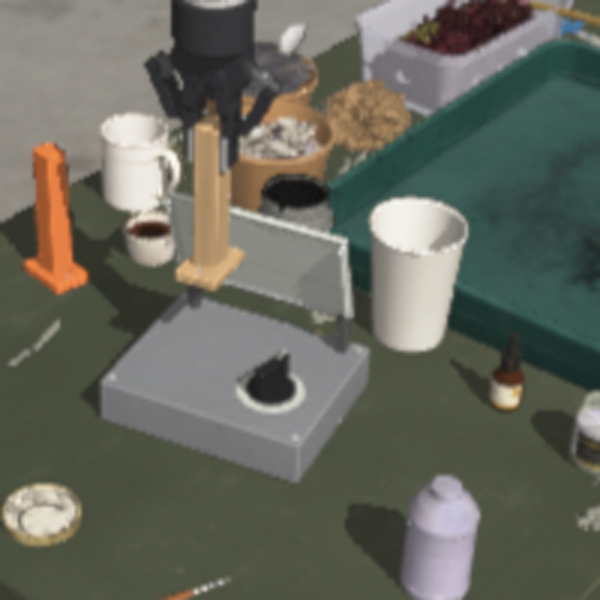

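Request:
{"api": "arm_command", "payload": {
  "rows": "-1 0 10 0 0 0 1; -1 0 22 0 0 0 1; -1 0 35 0 0 0 1; -1 0 48 0 0 0 1; -1 0 60 0 0 0 1; -1 0 70 0 0 0 1; -1 0 78 0 0 0 1; -1 0 84 0 0 0 1; -1 0 84 0 0 0 1; -1 0 84 0 0 0 1"
}}

```text
time_s: 12.6
ee_pos: [0.544, 0.0416, 0.1807]
ee_rot: [-0.122, 0.992, -0.0, 0.0]
contact_force: [-0.3, -0.0, -1.4]
grip_width: 0.297
```

```bash
python3 - <<'E'
from h import *
s=show();print(prop_now(s)); snap("scene","s10.png"); s=show();print(prop_now(s))
im=cv2.imread("pics/s10.png");cv2.imwrite("pics/s10c.png",cv2.resize(im[100:300,200:400],None,fx=3,fy=3,interpolation=cv2.INTER_CUBIC))
E
```

```text
t 12.6 pos [0.544  0.0416 0.1807] yaw -2.8963 z [ 0.001 -0.    -1.   ] F [-0.3  -0.04 -1.44] M [ 0.024  0.066 -0.   ] g 0.297 j [-0.03  0.09  1.47 -0.    1.58 -1.84]
[20.  39.2 59.2]
t 12.65 pos [0.544  0.0416 0.1808] yaw -2.8963 z [ 0.001 -0.    -1.   ] F [-0.15  0.1  -1.59] M [-0.021  0.023 -0.027] g 0.299 j [-0.03  0.09  1.47 -0.    1.58 -1.84]
[20.  39.2 59.3]
```

View pics/s10c.png

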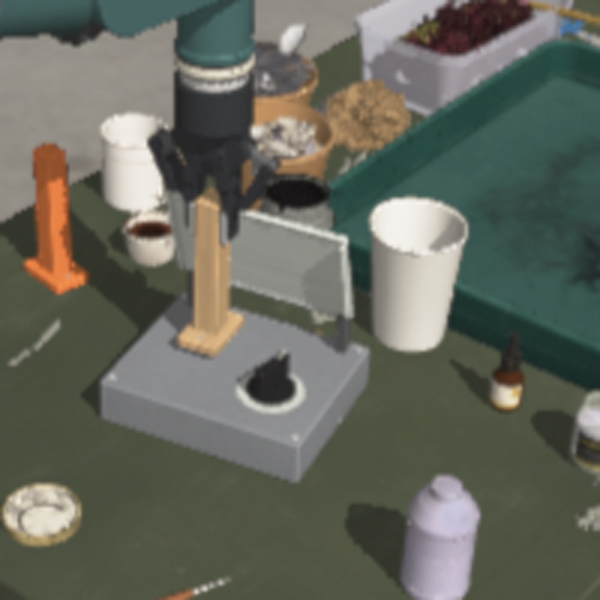

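Request:
{"api": "arm_command", "payload": {
  "rows": "0 0 3 0 0 0 1; 0 0 5 0 0 0 1; 0 0 7 0 0 0 1; 0 0 8 0 0 0 1; 0 0 8.5 0 0 0 1; 0 0 8.5 0 0 0 1"
}}

```text
time_s: 13.4
ee_pos: [0.5437, 0.0416, 0.1717]
ee_rot: [-0.122, 0.992, -0.0, -0.0]
contact_force: [0.3, 0.5, -1.2]
grip_width: 0.298
```

```bash
python3 - <<'E'
from h import *
s=show();print(prop_now(s))
E
```

```text
t 13.4 pos [0.5437 0.0416 0.1717] yaw -2.8964 z [-0. -0. -1.] F [ 0.28  0.49 -1.2 ] M [0.013 0.027 0.008] g 0.298 j [-0.03  0.1   1.48 -0.    1.57 -1.84]
[19.8 39.3 50.2]
```

Request:
{"api": "arm_command", "payload": {
  "rows": "0 0 0.5 0 0 0 1; 0 0 1 0 0 0 1; 0 0 1 0 0 0 1"
}}

```text
time_s: 13.78
ee_pos: [0.5439, 0.0416, 0.1715]
ee_rot: [-0.122, 0.992, -0.0, 0.0]
contact_force: [-0.5, 0.3, 1.3]
grip_width: 0.298
```

```bash
python3 - <<'E'
from h import *
s=show();print(prop_now(s))
E
```

```text
t 13.78 pos [0.5439 0.0416 0.1715] yaw -2.8964 z [ 0.001 -0.    -1.   ] F [-0.54  0.31  1.27] M [ 0.034  0.294 -0.007] g 0.298 j [-0.03  0.1   1.48 -0.    1.56 -1.84]
[19.9 39.3 50. ]
```

Request:
{"api": "arm_command", "payload": {
  "rows": "0 0 0 0 0 0 0.62; 0 0 0 0 0 0 0.55; 0 0 0 0 0 0 0.45; 0 0 0 0 0 0 0.4; 0 0 0 0 0 0 0.4"
}}

```text
time_s: 14.4
ee_pos: [0.5437, 0.0416, 0.1708]
ee_rot: [-0.122, 0.992, -0.0, -0.0]
contact_force: [-0.0, -0.4, -0.8]
grip_width: 0.599
```

```bash
python3 - <<'E'
from h import *
s=show();print(prop_now(s)); snap("wrist","w11.png"); snap("scene","s11.png")
im=cv2.imread("pics/s11.png");cv2.imwrite("pics/s11c.png",cv2.resize(im[100:300,200:400],None,fx=3,fy=3,interpolation=cv2.INTER_CUBIC))
E
```

```text
t 14.4 pos [0.5437 0.0416 0.1708] yaw -2.8964 z [-0. -0. -1.] F [-0.03 -0.45 -0.8 ] M [-0.003  0.002 -0.038] g 0.599 j [-0.03  0.1   1.48 -0.    1.56 -1.84]
[19.7 39.3 49.3]
```

View pics/s11c.png

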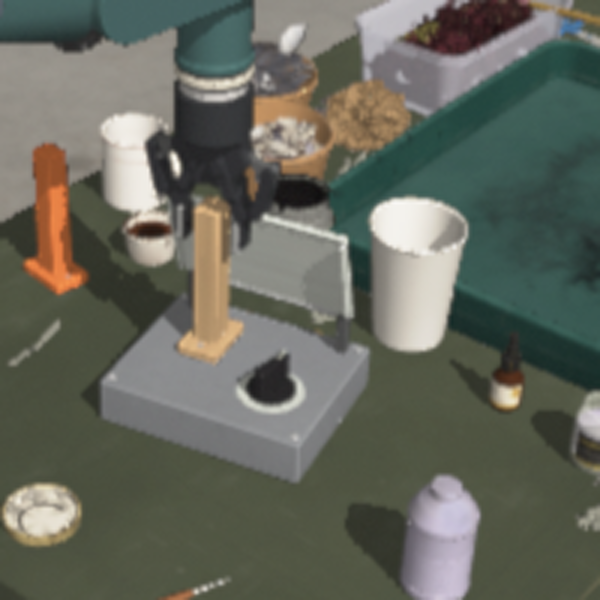

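View pics/w11.png

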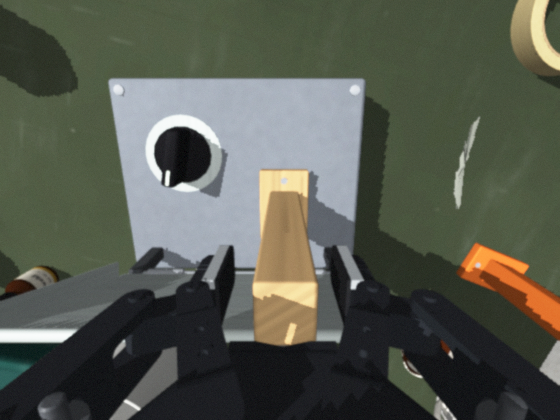

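Request:
{"api": "arm_command", "payload": {
  "rows": "0 0 -15 0 0 0 0.4; 0 0 -45 0 0 0 0.4; 0 0 -90 0 0 0 0.4; 0 0 -120 0 0 0 0.4; 0 0 -120 0 0 0 0.4; 0 0 -120 0 0 0 0.4"
}}

```text
time_s: 15.25
ee_pos: [0.5435, 0.0416, 0.2904]
ee_rot: [-0.122, 0.992, -0.0, -0.0]
contact_force: [-0.0, 0.1, -0.3]
grip_width: 0.598
```

```bash
python3 - <<'E'
from h import *
s=show(); snap("wrist","w12.png"); snap("scene","s12.png")
im=cv2.imread("pics/w12.png");cv2.imwrite("pics/w12c.png",cv2.resize(im[60:260,120:380],None,fx=3,fy=3,interpolation=cv2.INTER_CUBIC))
im=cv2.imread("pics/s12.png");cv2.imwrite("pics/s12c.png",cv2.resize(im[150:290,220:360],None,fx=4,fy=4,interpolation=cv2.INTER_CUBIC))
E
```

```text
t 15.25 pos [0.5435 0.0416 0.2904] yaw -2.8964 z [-0.001 -0.    -1.   ] F [-0.01  0.14 -0.3 ] M [ 0.018  0.038 -0.005] g 0.598 j [-0.03  0.07  1.27 -0.    1.8  -1.84]
```

View pics/w12c.png

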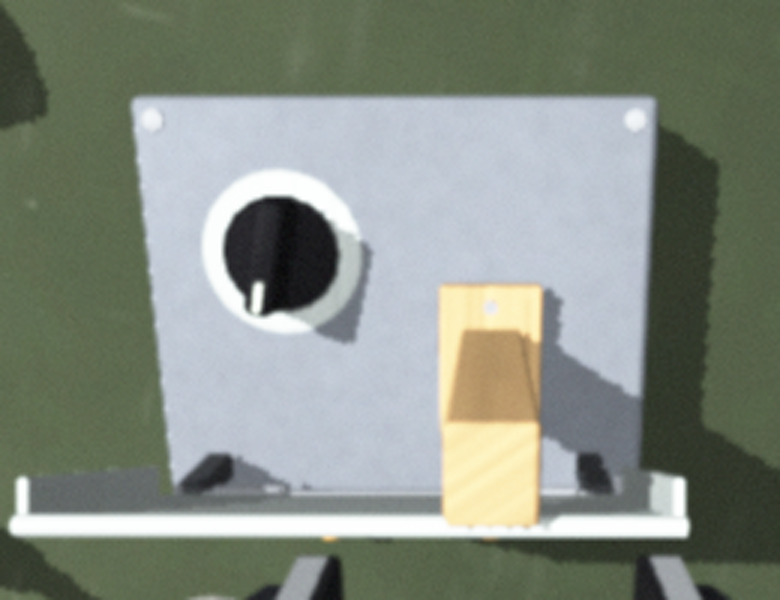

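View pics/s12c.png

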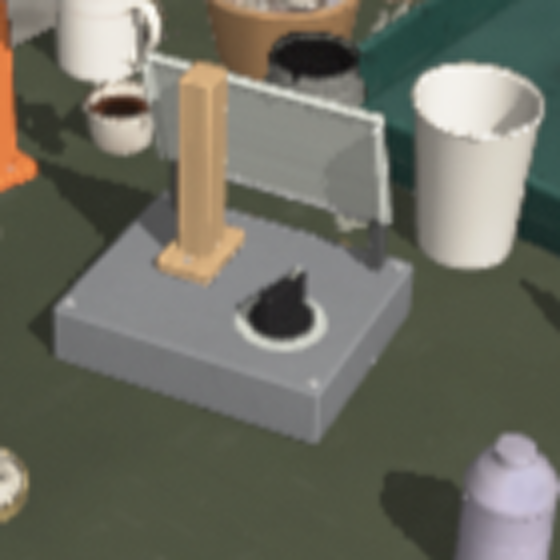

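```bash
python3 - <<'E'
from h import *
im=cv2.imread("pics/w12.png");z=np.load("pics/w12.npz");K,E=z["K"],z["E"]
c=cv2.resize(im[115:170,185:245],None,fx=10,fy=10,interpolation=cv2.INTER_CUBIC)
c=np.clip(c.astype(float)*4,0,255).astype(np.uint8)
for zz,col in ((.05,(0,0,255)),(.086,(0,255,0)),(.057,(255,0,0))):
    u=proj(place(BOX,[(-.026,-.05,zz)]),K,E)[0]; print(zz,u)
    cv2.circle(c,tuple(int(v) for v in ((u-[185,115])*10+5)),4,col,-1)
cv2.imwrite("pics/w12k.png",c)
f=lambda a,zz:np.round(box_of(ray(np.array(a)/3+[119.7,59.7],zz,K,E))*1000,1)
print('corners',f((134,98),.05),f((656,98),.05),'disc',f((282,253),.057),'ring',f((281,251),.05),'mark ends',f((260,283),.086),f((255,314),.086))
print('prop top corners',f((446,422),.215),f((540,421),.215),f((538,525),.215),f((444,524),.215),'foot',f((439,284),.062),f((542,284),.062))
E
```

```text
0.05 [214.05616384 143.8274325 ]
0.086 [207.12636943 146.22730259]
0.057 [212.8102132 144.25892  ]
corners [ -88.5 -107.3   50. ] [-88.4 108.1  50. ] disc [-26.3 -48.8  57. ] ring [-26.6 -50.9  50. ] mark ends [-16.9 -51.6  86. ] [ -4.6 -54.5  86. ]
prop top corners [  4.7  27.9 215. ] [  4.4  52.4 215. ] [ 33.5  52.3 215. ] [ 33.2  26.9 215. ] foot [-13.7  18.   62. ] [-13.7  61.6  62. ]
```

View pics/w12k.png

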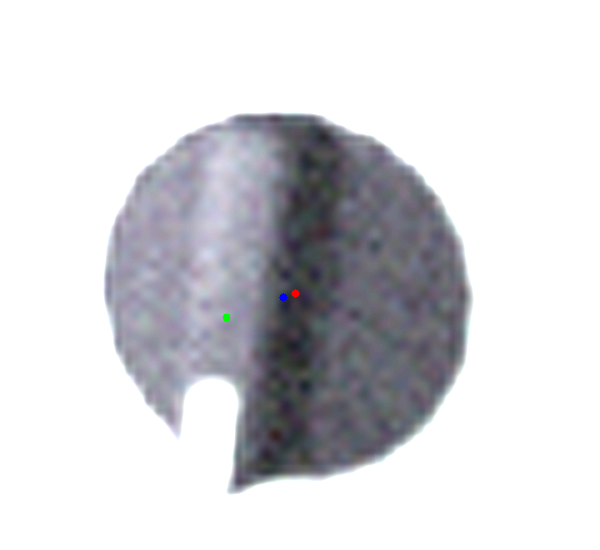

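Request:
{"api": "arm_command", "payload": {
  "rows": "20 -45 0 0 0 0.05 0.4; 42 -89 0 0 0 0.15 0.4; 42 -89 0 0 0 0.21 0.4; 42 -89 50 0 0 0.21 0.4; 42 -89 100 0 0 0.21 0.4; 42 -89 140 0 0 0.21 0.4; 42 -89 165 0 0 0.21 0.4; 42 -89 165 0 0 0.21 0.4; 42 -89 165 0 0 0.21 0.4"
}}

```text
time_s: 16.48
ee_pos: [0.5249, -0.055, 0.1265]
ee_rot: [-0.018, 1.0, -0.0, 0.0]
contact_force: [0.1, -0.0, 0.2]
grip_width: 0.598
```

```bash
python3 - <<'E'
from h import *
s=show(); print(box_of(s["ee_pos"])); snap("wrist","w13.png"); snap("scene","s13.png")
im=cv2.imread("pics/s13.png");cv2.imwrite("pics/s13c.png",cv2.resize(im[100:300,200:400],None,fx=3,fy=3,interpolation=cv2.INTER_CUBIC))
E
```

```text
t 16.48 pos [ 0.5249 -0.055   0.1265] yaw -3.1064 z [ 0.001 -0.    -1.   ] F [ 0.07 -0.02  0.2 ] M [ 0.032 -0.018  0.076] g 0.598 j [-0.21  0.08  1.59 -0.    1.47 -1.82]
[-0.02541667 -0.04986718  0.12646329]
```

View pics/w13.png

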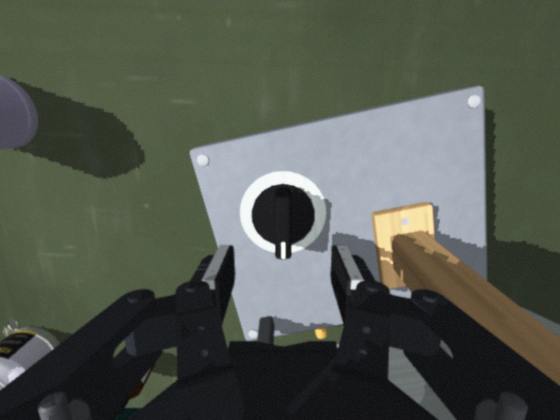

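View pics/s13c.png

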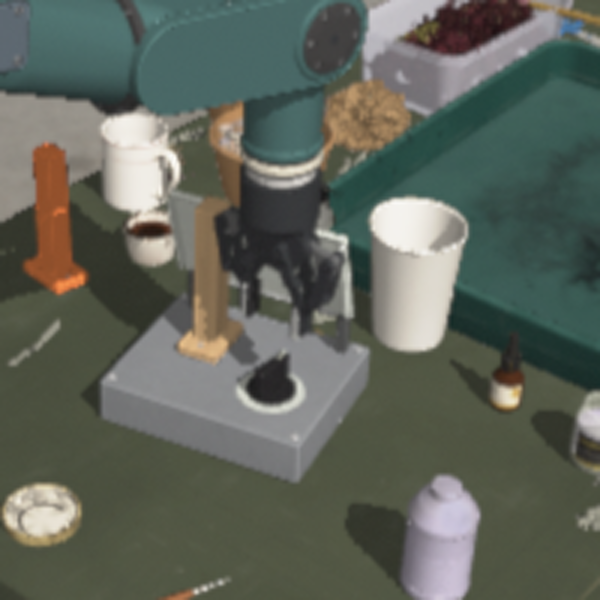

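Request:
{"api": "arm_command", "payload": {
  "rows": "0 0 25 0 0 0 0.4; 0 0 45 0 0 0 0.4; 0 0 58 0 0 0 0.4; 0 0 63 0 0 0 0.4; 0 0 63 0 0 0 0.4; 0 0 63 0 0 0 0.4"
}}

```text
time_s: 17.32
ee_pos: [0.5253, -0.0551, 0.0638]
ee_rot: [-0.018, 1.0, -0.0, 0.001]
contact_force: [-1.0, -0.4, -0.1]
grip_width: 0.594
```

```bash
python3 - <<'E'
from h import *
s=show(); print(box_of(s["ee_pos"])); snap("wrist","w14.png"); snap("scene","s14.png")
im=cv2.imread("pics/s14.png");cv2.imwrite("pics/s14c.png",cv2.resize(im[100:300,200:400],None,fx=3,fy=3,interpolation=cv2.INTER_CUBIC))
E
```

```text
t 17.32 pos [ 0.5253 -0.0551  0.0638] yaw -3.1064 z [ 0.002 -0.    -1.   ] F [-1.   -0.35 -0.12] M [ 0.029 -0.072 -0.007] g 0.594 j [-0.21  0.13  1.66 -0.    1.35 -1.82]
[-0.02508241 -0.05001575  0.06379968]
```

View pics/w14.png

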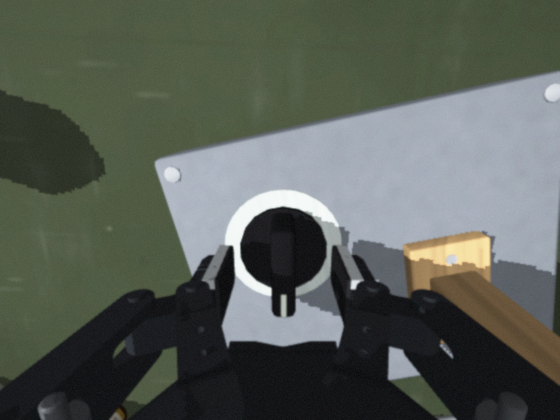

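View pics/s14c.png

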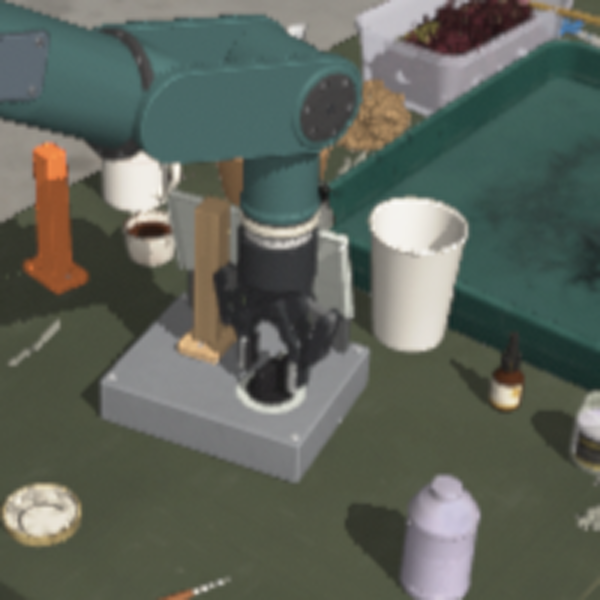

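Request:
{"api": "arm_command", "payload": {
  "rows": "0.7 0 0 0 0 0 0.6; 0.7 0 0 0 0 0 0.8; 0.7 0 0 0 0 0 1; 0.7 0 0 0 0 0 1; 0.7 0 0 0 0 0 1; 0.7 0 0 0 0 0 1; 0.7 0 0 0 0 0 1"
}}

```text
time_s: 18.3
ee_pos: [0.5239, -0.0549, 0.0631]
ee_rot: [-0.018, 1.0, 0.0, 0.0]
contact_force: [-1.6, 0.1, 4.1]
grip_width: 0.127
```

```bash
python3 - <<'E'
from h import *
s=show(); print(box_of(s["ee_pos"]))
E
```

```text
t 18.3 pos [ 0.5239 -0.0549  0.0631] yaw -3.1063 z [ 0.  0. -1.] F [-1.61  0.11  4.07] M [0.181 0.223 0.118] g 0.127 j [-0.21  0.13  1.66  0.    1.35 -1.82]
[-0.02638227 -0.04950565  0.06306658]
```

Request:
{"api": "arm_command", "payload": {
  "rows": "0.3 0 -0.5 0 0 0.1 1; 0.3 0 -0.5 0 0 0.2 1; 0.3 0 -0.5 0 0 0.3 1; 0.3 0 -0.5 0 0 0.4 1; 0.3 0 -0.5 0 0 0.5 1; 0.3 0 -0.5 0 0 0.58 1; 0.3 0 -0.5 0 0 0.6 1"
}}

```text
time_s: 19.18
ee_pos: [0.5239, -0.0548, 0.0631]
ee_rot: [0.279, 0.96, 0.0, 0.0]
contact_force: [0.8, 1.5, 1.4]
grip_width: 0.128
```

```bash
python3 - <<'E'
from h import *
s=show(); print(box_of(s["ee_pos"]))
T=R.from_quat(s["ee_rot"]).as_matrix();print('a',BOX[2]+np.pi-np.arctan2(T[1,0],T[0,0]))
E
```

```text
t 19.18 pos [ 0.5239 -0.0548  0.0631] yaw 2.5767 z [ 0.001  0.    -1.   ] F [0.8  1.52 1.44] M [ 0.251 -0.111  0.111] g 0.128 j [-0.21  0.13  1.66  0.    1.34 -1.22]
[-0.02632947 -0.04935587  0.06309567]
a 0.8098441776079257
```

Request:
{"api": "arm_command", "payload": {
  "rows": "0 0 0 0 0 0.02 1; 0 0 0 0 0 0.04 1; 0 0 0 0 0 0.06 1; 0 0 0 0 0 0.06 1"
}}

```text
time_s: 19.68
ee_pos: [0.5239, -0.0547, 0.0631]
ee_rot: [0.307, 0.952, 0.0, 0.0]
contact_force: [3.6, 3.5, -2.7]
grip_width: 0.129
```

```bash
cat > m.py <<'E'
from h import *
s=show()
T=R.from_quat(s["ee_rot"]).as_matrix();print('a',BOX[2]+np.pi-np.arctan2(T[1,0],T[0,0]), 'Mz',s["wrist_torque"][2])
E
python3 m.py
```

```text
t 19.68 pos [ 0.5239 -0.0547  0.0631] yaw 2.5165 z [ 0.001  0.    -1.   ] F [ 3.56  3.49 -2.69] M [ 0.483 -0.493 -0.016] g 0.129 j [-0.21  0.13  1.66  0.    1.34 -1.16]
a 0.8700965536144287 Mz -0.0162198902126874
```

Request:
{"api": "arm_command", "payload": {
  "rows": "0 0 0 0 0 0.02 1; 0 0 0 0 0 0.04 1; 0 0 0 0 0 0.05 1; 0 0 0 0 0 0.05 1"
}}

```text
time_s: 20.18
ee_pos: [0.5239, -0.0547, 0.0631]
ee_rot: [0.331, 0.943, 0.0, 0.0]
contact_force: [4.4, 3.1, -3.4]
grip_width: 0.124
```

```bash
python3 m.py
```

```text
t 20.18 pos [ 0.5239 -0.0547  0.0631] yaw 2.466 z [ 0.001  0.    -1.   ] F [ 4.42  3.11 -3.44] M [ 0.499 -0.634  0.019] g 0.124 j [-0.21  0.13  1.66  0.    1.34 -1.11]
a 0.9205566016702234 Mz 0.019092841654729683
```

Request:
{"api": "arm_command", "payload": {
  "rows": "-0.2 0.6 0.4 0 0 0.02 1; -0.2 0.6 0.4 0 0 0.04 1; -0.2 0.6 0.4 0 0 0.05 1"
}}

```text
time_s: 20.55
ee_pos: [0.5239, -0.0547, 0.0631]
ee_rot: [0.355, 0.935, -0.0, -0.0]
contact_force: [1.6, 3.2, 0.8]
grip_width: 0.126
```

```bash
python3 m.py
```

```text
t 20.55 pos [ 0.5239 -0.0547  0.0631] yaw 2.416 z [-0. -0. -1.] F [1.59 3.23 0.78] M [ 0.47  -0.193  0.105] g 0.126 j [-0.21  0.13  1.66 -0.    1.35 -1.06]
a 0.9706394904724114 Mz 0.10468468172953563
```

Request:
{"api": "arm_command", "payload": {
  "rows": "0 0 0 0 0 0.02 1; 0 0 0 0 0 0.04 1; 0 0 0 0 0 0.05 1"
}}

```text
time_s: 20.92
ee_pos: [0.524, -0.0547, 0.0631]
ee_rot: [0.378, 0.926, -0.0, -0.0]
contact_force: [-0.2, 1.9, 3.3]
grip_width: 0.128
```

```bash
python3 m.py
```

```text
t 20.93 pos [ 0.524  -0.0547  0.0631] yaw 2.366 z [-0. -0. -1.] F [-0.17  1.94  3.25] M [ 0.426 -0.013  0.039] g 0.128 j [-0.21  0.13  1.66 -0.    1.35 -1.01]
a 1.0206214078633562 Mz 0.03893262179720332
```

Request:
{"api": "arm_command", "payload": {
  "rows": "0 0 0 0 0 0.02 1; 0 0 0 0 0 0.04 1; 0 0 0 0 0 0.05 1"
}}

```text
time_s: 21.3
ee_pos: [0.524, -0.0547, 0.063]
ee_rot: [0.401, 0.916, -0.0, -0.0]
contact_force: [-0.8, 2.3, 5.1]
grip_width: 0.127
```

```bash
python3 m.py
```

```text
t 21.3 pos [ 0.524  -0.0547  0.063 ] yaw 2.3162 z [-0. -0. -1.] F [-0.8   2.25  5.09] M [0.447 0.209 0.194] g 0.127 j [-0.21  0.13  1.66 -0.    1.35 -0.96]
a 1.0704075044642867 Mz 0.19400771773264872
```

Request:
{"api": "arm_command", "payload": {
  "rows": "0 0 0 0 0 0.02 1; 0 0 0 0 0 0.04 1; 0 0 0 0 0 0.05 1"
}}

```text
time_s: 21.68
ee_pos: [0.524, -0.0547, 0.0631]
ee_rot: [0.424, 0.906, -0.0, -0.0]
contact_force: [-1.7, 3.5, 4.8]
grip_width: 0.126
```

```bash
python3 m.py
```

```text
t 21.68 pos [ 0.524  -0.0547  0.0631] yaw 2.2661 z [-0. -0. -1.] F [-1.66  3.55  4.81] M [0.464 0.283 0.284] g 0.126 j [-0.21  0.13  1.66 -0.    1.35 -0.91]
a 1.120487692866086 Mz 0.2837321122547892
```

Request:
{"api": "arm_command", "payload": {
  "rows": "0 0 0 0 0 0.01 1; 0 0 0 0 0 0.01 1"
}}

```text
time_s: 21.92
ee_pos: [0.524, -0.0547, 0.0631]
ee_rot: [0.428, 0.904, -0.0, -0.0]
contact_force: [-2.7, 1.9, 6.0]
grip_width: 0.125
```

```bash
python3 m.py; python3 - <<'E'
from h import *
from cell import optics
for i in range(4):
    snap("scene","sx.png"); s=show()
E
```

```text
t 21.93 pos [ 0.524  -0.0547  0.0631] yaw 2.2563 z [-0. -0. -1.] F [-2.69  1.85  6.02] M [0.439 0.313 0.233] g 0.125 j [-0.21  0.13  1.66 -0.    1.35 -0.9 ]
a 1.1302665969080183 Mz 0.23315749342079387
t 21.98 pos [ 0.524  -0.0547  0.0631] yaw 2.2563 z [-0. -0. -1.] F [-1.86  1.68  4.21] M [0.445 0.244 0.243] g 0.126 j [-0.21  0.13  1.66 -0.    1.35 -0.9 ]
t 22.02 pos [ 0.524  -0.0547  0.0631] yaw 2.2563 z [-0. -0. -1.] F [-1.44  2.4   4.45] M [0.398 0.259 0.272] g 0.128 j [-0.21  0.13  1.66 -0.    1.35 -0.9 ]
t 22.07 pos [ 0.524  -0.0547  0.0631] yaw 2.2563 z [-0. -0. -1.] F [-1.56  2.95  5.25] M [0.408 0.276 0.223] g 0.128 j [-0.21  0.13  1.66 -0.    1.35 -0.9 ]
t 22.12 pos [ 0.524  -0.0547  0.0631] yaw 2.2563 z [-0. -0. -1.] F [-2.02  1.72  4.56] M [0.434 0.265 0.231] g 0.13 j [-0.21  0.13  1.66 -0.    1.35 -0.9 ]
```

Request:
{"api": "arm_command", "payload": {
  "rows": "0 0 0 0 0 0.015 1; 0 0 0 0 0 0.03 1; 0 0 0 0 0 0.03 1; 0 0 0 0 0 0.03 1"
}}

```text
time_s: 22.62
ee_pos: [0.5241, -0.0547, 0.0631]
ee_rot: [0.442, 0.897, -0.0, 0.0]
contact_force: [-2.3, 2.6, 5.9]
grip_width: 0.124
```

```bash
python3 m.py; python3 - <<'E'
from h import *
M=[]
for i in range(4):
    snap("scene","s15.png"); s=show(); M.append(s["wrist_torque"][2])
print(np.mean(M))
E
```

```text
t 22.62 pos [ 0.5241 -0.0547  0.0631] yaw 2.2265 z [-0. -0. -1.] F [-2.33  2.6   5.94] M [0.467 0.295 0.288] g 0.124 j [-0.21  0.13  1.66 -0.    1.35 -0.87]
a 1.1601036003705558 Mz 0.2878831903649594
t 22.68 pos [ 0.5241 -0.0547  0.0631] yaw 2.2264 z [-0. -0. -1.] F [-2.07  2.7   4.65] M [0.41  0.232 0.293] g 0.124 j [-0.21  0.13  1.66 -0.    1.35 -0.87]
t 22.73 pos [ 0.524  -0.0547  0.0631] yaw 2.2264 z [-0. -0. -1.] F [-1.56  2.39  4.44] M [0.442 0.261 0.3  ] g 0.126 j [-0.21  0.13  1.66 -0.    1.35 -0.87]
t 22.77 pos [ 0.524  -0.0547  0.0631] yaw 2.2264 z [-0. -0. -1.] F [-2.21  2.3   4.26] M [0.468 0.342 0.251] g 0.127 j [-0.21  0.13  1.66 -0.    1.35 -0.87]
t 22.82 pos [ 0.524  -0.0547  0.0631] yaw 2.2264 z [-0. -0. -1.] F [-2.08  2.99  3.95] M [0.412 0.282 0.274] g 0.125 j [-0.21  0.13  1.66 -0.    1.35 -0.87]
0.2796098955889068
```

Request:
{"api": "arm_command", "payload": {
  "rows": "0 0 0 0 0 0.015 1; 0 0 0 0 0 0.03 1; 0 0 0 0 0 0.03 1; 0 0 0 0 0 0.03 1"
}}

```text
time_s: 23.32
ee_pos: [0.524, -0.0547, 0.0631]
ee_rot: [0.455, 0.89, -0.0, -0.0]
contact_force: [-1.8, 1.5, 5.1]
grip_width: 0.125
```

```bash
python3 m.py; python3 - <<'E'
from h import *
M=[]
for i in range(4):
    snap("scene","s15.png"); s=show(); M.append(s["wrist_torque"][2])
print(np.mean(M))
E
```

```text
t 23.32 pos [ 0.524  -0.0547  0.0631] yaw 2.1966 z [-0. -0. -1.] F [-1.83  1.53  5.05] M [0.514 0.265 0.34 ] g 0.125 j [-0.21  0.13  1.66 -0.    1.35 -0.84]
a 1.1899664718553882 Mz 0.3404461556021297
t 23.38 pos [ 0.5241 -0.0547  0.0631] yaw 2.1967 z [-0. -0. -1.] F [-1.98  3.39  4.38] M [0.439 0.249 0.321] g 0.122 j [-0.21  0.13  1.66 -0.    1.35 -0.84]
t 23.43 pos [ 0.524  -0.0547  0.0631] yaw 2.1966 z [-0. -0. -1.] F [-1.99  1.39  5.25] M [0.513 0.281 0.323] g 0.123 j [-0.21  0.13  1.66 -0.    1.35 -0.84]
t 23.48 pos [ 0.5241 -0.0547  0.0631] yaw 2.1967 z [-0. -0. -1.] F [-2.17  2.18  5.29] M [0.474 0.27  0.346] g 0.127 j [-0.21  0.13  1.66 -0.    1.35 -0.84]
t 23.52 pos [ 0.524  -0.0547  0.0631] yaw 2.1967 z [-0. -0. -1.] F [-2.02  2.77  5.22] M [0.453 0.266 0.383] g 0.132 j [-0.21  0.13  1.66 -0.    1.35 -0.84]
0.3432260278446978
```

Request:
{"api": "arm_command", "payload": {
  "rows": "0 0 0 0 0 0 0.8; 0 0 0 0 0 0 0.7; 0 0 0 0 0 0 0.6; 0 0 0 0 0 0 0.5; 0 0 0 0 0 0 0.5"
}}

```text
time_s: 24.15
ee_pos: [0.5241, -0.0548, 0.0629]
ee_rot: [0.455, 0.89, -0.0, 0.0]
contact_force: [-0.2, -0.8, -0.2]
grip_width: 0.503
```

```bash
python3 m.py; python3 - <<'E'
from h import *
snap("wrist","w16.png")
E
```

```text
t 24.15 pos [ 0.5241 -0.0548  0.0629] yaw 2.1967 z [ 0. -0. -1.] F [-0.25 -0.75 -0.16] M [-0.005  0.016  0.038] g 0.503 j [-0.21  0.13  1.66 -0.    1.35 -0.84]
a 1.1899149981977137 Mz 0.0382528777322193
```

View pics/w16.png

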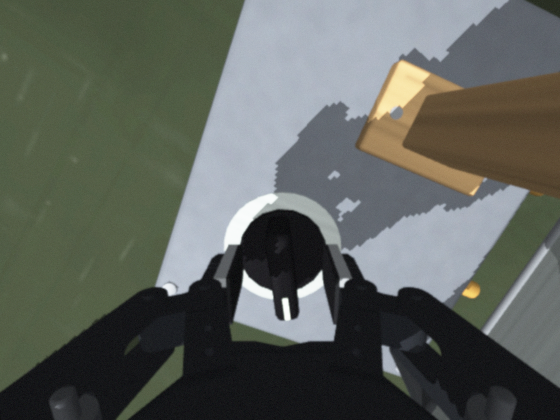

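Request:
{"api": "arm_command", "payload": {
  "rows": "0 0 -20 0 0 0 0.5; 0 0 -60 0 0 0 0.5; 0 0 -110 0 0 0 0.5; 0 0 -160 0 0 0 0.5; 0 0 -200 0 0 0 0.5; 0 0 -200 0 0 0 0.5; 0 0 -200 0 0 0 0.5"
}}

```text
time_s: 25.08
ee_pos: [0.5238, -0.0546, 0.262]
ee_rot: [0.455, 0.89, -0.0, -0.001]
contact_force: [-0.4, -0.3, -0.9]
grip_width: 0.504
```

```bash
python3 m.py; python3 - <<'E'
from h import *
snap("wrist","w17.png");snap("scene","s17.png");snap("top","t17.png")
im=cv2.imread("pics/w17.png");cv2.imwrite("pics/w17c.png",cv2.resize(im[120:320,200:460],None,fx=3,fy=3,interpolation=cv2.INTER_CUBIC))
E
```

```text
t 25.07 pos [ 0.5238 -0.0546  0.262 ] yaw 2.1968 z [-0.001  0.    -1.   ] F [-0.45 -0.26 -0.94] M [ 0.001  0.022 -0.009] g 0.504 j [-0.21  0.03  1.37 -0.    1.74 -0.84]
a 1.1898086336703404 Mz -0.009116302805972587
```

View pics/w17.png

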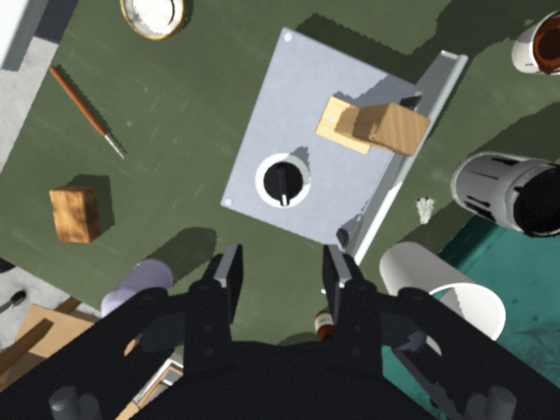

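View pics/w17c.png

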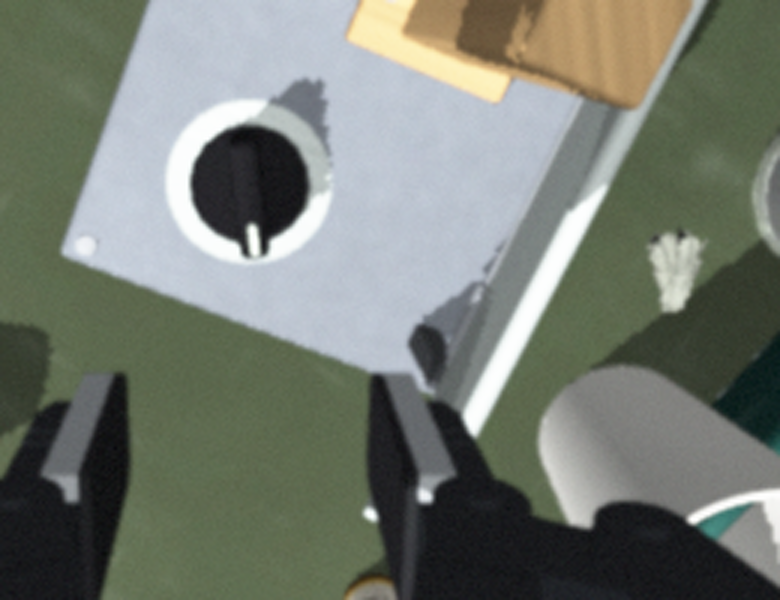

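View pics/s17.png

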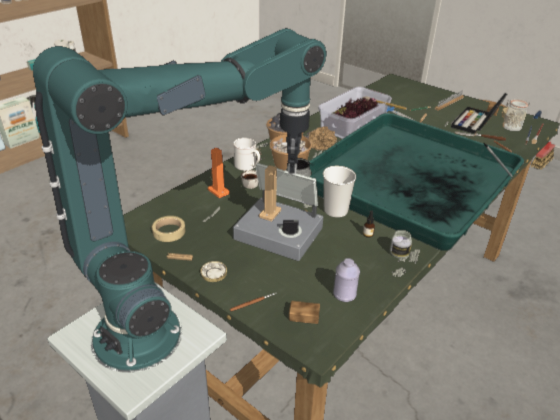

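```bash
python3 - <<'E'
from h import *
for fn,pts,o,sc in (("w17",[(241,150),(250,226),(255,256)],(200,120),3),("w12",[(260,283),(255,314)],(120,60),3)):
    z=np.load(f"pics/{fn}.npz")
    P=[box_of(ray(np.array(a)/sc+np.array(o)-.3,.086,z["K"],z["E"]))*1000 for a in pts]; print(np.round(P,1))
    for i in range(len(P)-1):
        d=P[-1]-P[i];print(np.arctan2(-d[1],d[0]))
    d=P[-1]-np.array([-26,-50,86]);print('axis',np.arctan2(-d[1],d[0]))
E
```

```text
[[-35.8 -33.   86. ]
 [-21.9 -58.6  86. ]
 [-15.7 -68.9  86. ]]
1.062398899894065
1.0299002268689184
axis 1.0739007901346629
[[-16.9 -51.6  86. ]
 [ -4.6 -54.5  86. ]]
0.23333218035512893
axis 0.2071275537185124
```

Request:
{"api": "arm_command", "payload": {
  "rows": "0 0 50 0 0 -0.11 0.5; 0 0 100 0 0 -0.11 0.5; 0 0 150 0 0 -0.11 0.5; 0 0 180 0 0 -0.11 0.5; 0 0 196 0 0 -0.11 0.5; 0 0 199 0 0 -0.11 0.5; 0 0 199 0 0 -0.11 0.5; 0 0 199 0 0 -0.11 0.7; 0 0 199 0 0 -0.11 0.8; 0 0 199 0 0 -0.11 1; 0 0 199 0 0 -0.11 1; 0 0 199 0 0 -0.11 1; 0 0 199 0 0 -0.11 1; 0 0 199 0 0 -0.11 1"
}}

```text
time_s: 26.98
ee_pos: [0.5245, -0.0551, 0.0651]
ee_rot: [0.405, 0.914, -0.0, 0.001]
contact_force: [-1.4, -1.6, 5.6]
grip_width: 0.129
```

```bash
python3 m.py; python3 - <<'E'
from h import *
M=[]
for i in range(4):
    snap("scene","s18.png"); s=show(); M.append(s["wrist_torque"][2])
print(np.mean(M))
E
```

```text
t 26.98 pos [ 0.5245 -0.0551  0.0651] yaw 2.3071 z [ 0.001 -0.001 -1.   ] F [-1.42 -1.59  5.58] M [-0.118  0.341  0.209] g 0.129 j [-0.21  0.13  1.66 -0.    1.35 -0.95]
a 1.0794632811966909 Mz 0.2088574514197034
t 27.02 pos [ 0.5245 -0.0551  0.0651] yaw 2.3071 z [ 0.001 -0.001 -1.   ] F [-3.   -0.91  5.88] M [-0.13   0.433  0.204] g 0.126 j [-0.21  0.13  1.66 -0.    1.35 -0.95]
t 27.07 pos [ 0.5245 -0.0551  0.0651] yaw 2.3071 z [ 0.001 -0.001 -1.   ] F [-1.88 -1.57  5.53] M [-0.183  0.404  0.171] g 0.125 j [-0.21  0.13  1.66 -0.    1.35 -0.95]
t 27.12 pos [ 0.5245 -0.0551  0.0651] yaw 2.3071 z [ 0.001 -0.001 -1.   ] F [-2.18 -0.39  4.85] M [-0.164  0.405  0.17 ] g 0.121 j [-0.21  0.13  1.66 -0.    1.35 -0.95]
t 27.18 pos [ 0.5245 -0.0551  0.0651] yaw 2.3071 z [ 0.001 -0.001 -1.   ] F [-1.99 -0.58  5.47] M [-0.174  0.367  0.163] g 0.129 j [-0.21  0.13  1.66 -0.    1.35 -0.95]
0.17702432800142812
```

Request:
{"api": "arm_command", "payload": {
  "rows": "0 0 0 0 0 0.02 1; 0 0 0 0 0 0.04 1; 0 0 0 0 0 0.06 1; 0 0 0 0 0 0.06 1; 0 0 0 0 0 0.06 1"
}}

```text
time_s: 27.8
ee_pos: [0.5245, -0.0551, 0.0651]
ee_rot: [0.432, 0.902, -0.0, 0.001]
contact_force: [-1.9, -0.8, 5.6]
grip_width: 0.126
```

```bash
python3 m.py; python3 - <<'E'
from h import *
M=[]
for i in range(4):
    snap("scene","s18.png"); s=show(); M.append(s["wrist_torque"][2])
print(np.mean(M))
E
```

```text
t 27.8 pos [ 0.5245 -0.0551  0.0651] yaw 2.2472 z [ 0.001 -0.001 -1.   ] F [-1.88 -0.76  5.59] M [-0.14   0.314  0.235] g 0.126 j [-0.21  0.13  1.66 -0.    1.35 -0.89]
a 1.1394423694781484 Mz 0.2354409697431201
t 27.85 pos [ 0.5245 -0.0551  0.0651] yaw 2.2471 z [ 0.001 -0.001 -1.   ] F [-3.24 -1.45  5.64] M [-0.164  0.375  0.177] g 0.125 j [-0.21  0.13  1.66 -0.    1.35 -0.89]
t 27.9 pos [ 0.5245 -0.0551  0.0651] yaw 2.2472 z [ 0.001 -0.001 -1.   ] F [-2.27 -0.93  5.98] M [-0.15   0.367  0.218] g 0.124 j [-0.21  0.13  1.66 -0.    1.35 -0.89]
t 27.95 pos [ 0.5245 -0.0551  0.0651] yaw 2.2471 z [ 0.001 -0.001 -1.   ] F [-2.68 -0.98  6.35] M [-0.13   0.395  0.238] g 0.128 j [-0.21  0.13  1.66 -0.    1.35 -0.89]
t 28.0 pos [ 0.5245 -0.0551  0.0651] yaw 2.2471 z [ 0.001 -0.001 -1.   ] F [-2.26 -0.58  6.39] M [-0.123  0.367  0.252] g 0.121 j [-0.21  0.13  1.66 -0.    1.35 -0.89]
0.2211839446085761
```

Request:
{"api": "arm_command", "payload": {
  "rows": "0 0 0 0 0 0.02 1; 0 0 0 0 0 0.04 1; 0 0 0 0 0 0.055 1; 0 0 0 0 0 0.055 1; 0 0 0 0 0 0.055 1"
}}

```text
time_s: 28.62
ee_pos: [0.5244, -0.0551, 0.0651]
ee_rot: [0.457, 0.89, -0.0, 0.001]
contact_force: [-2.4, -0.7, 6.4]
grip_width: 0.123
```

```bash
python3 m.py; python3 - <<'E'
from h import *
M=[]
for i in range(5):
    snap("scene","s18.png"); s=show(); M.append(s["wrist_torque"][2])
print(np.mean(M))
E
```

```text
t 28.62 pos [ 0.5244 -0.0551  0.0651] yaw 2.1925 z [ 0.001 -0.001 -1.   ] F [-2.42 -0.73  6.39] M [-0.122  0.361  0.382] g 0.123 j [-0.21  0.13  1.66 -0.    1.35 -0.83]
a 1.1940634074422114 Mz 0.382110687331566
t 28.68 pos [ 0.5244 -0.0551  0.0651] yaw 2.1926 z [ 0.001 -0.001 -1.   ] F [-2.18 -2.75  5.39] M [-0.141  0.311  0.362] g 0.127 j [-0.21  0.13  1.66 -0.    1.35 -0.83]
t 28.73 pos [ 0.5244 -0.0551  0.0651] yaw 2.1925 z [ 0.001 -0.001 -1.   ] F [-2.19 -1.46  6.47] M [-0.14   0.351  0.346] g 0.126 j [-0.21  0.13  1.66 -0.    1.35 -0.83]
t 28.77 pos [ 0.5244 -0.0551  0.0651] yaw 2.1925 z [ 0.001 -0.001 -1.   ] F [-2.78 -1.71  5.89] M [-0.169  0.358  0.355] g 0.127 j [-0.21  0.13  1.66 -0.    1.35 -0.83]
t 28.82 pos [ 0.5245 -0.0551  0.0651] yaw 2.1926 z [ 0.001 -0.001 -1.   ] F [-2.33 -1.46  6.04] M [-0.128  0.309  0.345] g 0.125 j [-0.21  0.13  1.66 -0.    1.35 -0.83]
t 28.88 pos [ 0.5244 -0.0551  0.0651] yaw 2.1925 z [ 0.001 -0.001 -1.   ] F [-2.24 -0.96  5.59] M [-0.161  0.326  0.374] g 0.125 j [-0.21  0.13  1.66 -0.    1.35 -0.83]
0.3564954975235637
```

Request:
{"api": "arm_command", "payload": {
  "rows": "0 0 0 0 0 0 0.85; 0 0 0 0 0 0 0.75; 0 0 0 0 0 0 0.6; 0 0 0 0 0 0 0.5; 0 0 0 0 0 0 0.5; 0 0 -20 0 0 0 0.5; 0 0 -60 0 0 0 0.5; 0 0 -110 0 0 0 0.5; 0 0 -160 0 0 0 0.5; 0 0 -200 0 0 0 0.5; 0 0 -200 0 0 0 0.5; 0 0 -200 0 0 0 0.5"
}}

```text
time_s: 30.38
ee_pos: [0.5238, -0.0545, 0.2629]
ee_rot: [0.457, 0.889, -0.0, -0.001]
contact_force: [-0.4, -0.7, -0.6]
grip_width: 0.503
```

```bash
python3 m.py; python3 - <<'E'
from h import *
snap("wrist","w19.png");snap("scene","s19.png")
im=cv2.imread("pics/w19.png");cv2.imwrite("pics/w19c.png",cv2.resize(im[20:240,200:480],None,fx=2.7,fy=2.7,interpolation=cv2.INTER_CUBIC))
im=cv2.imread("pics/s19.png");cv2.imwrite("pics/s19c.png",cv2.resize(im[150:290,220:360],None,fx=4,fy=4,interpolation=cv2.INTER_CUBIC))
E
```

```text
t 30.38 pos [ 0.5238 -0.0545  0.2629] yaw 2.1918 z [-0.001  0.    -1.   ] F [-0.38 -0.73 -0.59] M [ 0.035  0.012 -0.034] g 0.503 j [-0.21  0.03  1.37  0.    1.74 -0.83]
a 1.1947622200039283 Mz -0.033646578935094734
```

View pics/w19c.png

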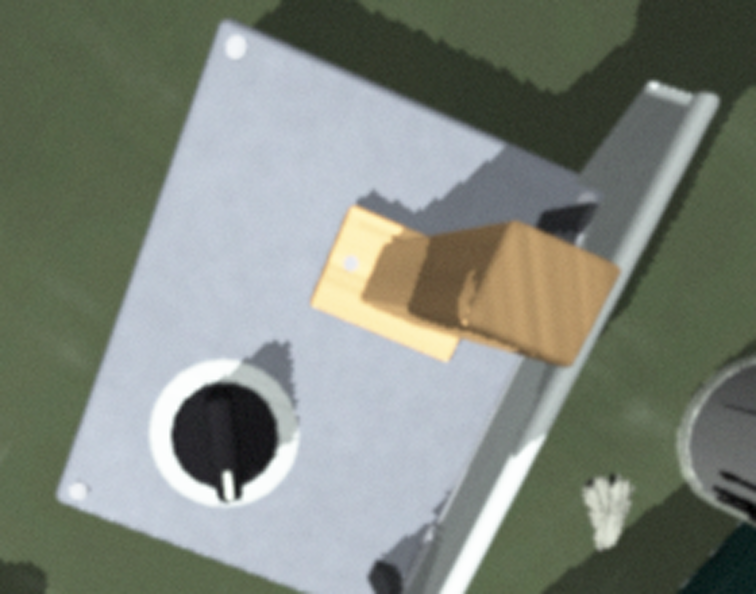

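View pics/s19c.png

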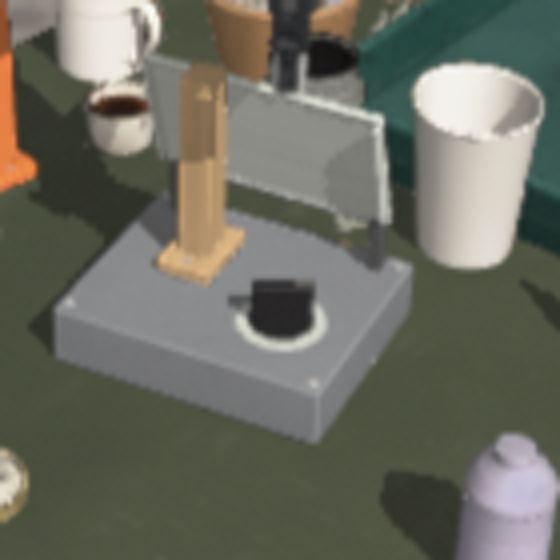

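The pictures show the prop upright on the deck with the cover leaning on its post. The knob stays turned, with its bar end mark at about (228,485) in the wrist crop. I'm handing in.

```bash
python3 - <<'E'
from cell import r
print(r.hand_in())
E
```

```text
the job is handed in; nothing more can be done
None
```

I propped the cover open with the wooden T-prop, closed the valve to a snug torque and handed the job in at about 30 s. The hand-in gave no verdict.

- **Cover and prop:** I lifted the cover's front edge with the prop's foot, then set the prop on the deck at about box x=20, y=39 mm, and let go. The last pictures, taken after tightening, show it upright with the cover leaning on its post. I worked out the cover angle as about 1.3 rad from where the prop stands, and did not measure it directly.
- **Knob:** I turned it clockwise from about 0.22 rad. The torque began to climb at about 1.05 rad, where it seats, and I snugged it to about 0.34 N m. The knob sprang back to roughly 1.03–1.07 rad on release, too close to the seat angle to tell from the picture whether it was still tight.
- **Recheck:** I gripped it again slightly further clockwise than it stood. The torque was about 0.18 N m straight away, so it was on its seat. I then retightened to about 0.36 N m, inside the 0.25–0.4 N m snug range, and released.
- **Not confirmed:** I did not measure how hard the knob presses on its seat after the final release. I expect about 5 N, estimated from the knob's friction. The torque rose more slowly per rad of wrist turn than the stated 3 N m per rad, which I put down to give in the grip.
- **Other things on the bench:** no picture showed a bystander moved, and the largest force I read at the wrist was about 8 N.

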